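Clear the bench tray with the scraper from its light stand

TASK

Clear the bench tray after the repair: first pick the good brass wing nut out from among the offcuts and put it in the round blue dish, then draw the scraper straight up out of its light tool stand without tipping the stand. With the scraper, never with the fingers because the offcuts are sharp, sweep all three offcuts over the tray's open edge into the red scrap pan, then put the scraper back in its slot, standing upright and let go. Leave the stand about where it is, with its file and screwdriver in place, and do not disturb the tea glass or the oil can.

Things in the scene. Friction and masses are not known exactly. Their poses are not given: they have to be found in the camera images.
- tray: Fixed sheet-steel bench tray on a wooden block. Origin: centre of the tray, on the bench. Its flat floor is 50 mm above the bench. Inside it is 190 mm wide (own x, -95 to +95) and runs 193 mm along own y, from the open edge without a rim at y = -97 to the back wall at y = +95. Side and back walls are 3 mm thick and rise 14 mm above the floor. Things are swept along its -y direction, off the open edge.
- pan: Fixed red open scrap pan, 204 mm (own x) x 110 mm (own y) x 38 mm high, walls and floor 3 mm. Origin: centre of its underside. It stands on the bench lined up with the tray, its near wall tucked about 17 mm under the tray's open edge, its centre 135 mm from the tray's origin along the tray's -y.
- stand: Loose tool stand of thin aluminium, 130 g, tips easily. 190 mm (own x) x 60 mm (y) x 75 mm high, long sides open. Origin: centre of its underside. Base 3 mm thick. Top sheet 3 mm with the scraper's slot in the middle, 106 x 9 mm, along x; under it on the base a channel 13 mm wide between strips 7 mm high. File hole at x = -72 mm, screwdriver hole at x = +72 mm; their handles rise 62 mm above the top.
- scraper: Loose stiff scraper (150 g) standing blade down in the stand's slot, its edge on the stand's base sheet (3 mm above the bench), free to lean a few degrees. Origin: middle of the straight blade edge at its lower end; own z runs up to the handle, own x along the edge, own y through the blade's thickness. Blade 100 mm wide, 3 mm thick, full width up to z = 78 mm, then narrowing; wooden handle 30 mm (x) x 22 mm (y) with flat sides, from z = 112 to 206 mm.
- file: Bystander: file with dark wooden handle, hanging in the stand's hole at stand x = -72 mm. Origin: lower end of the handle, on the stand's top sheet; own z up. Handle 25 mm across, 62 mm high.
- screwdriver: Bystander: screwdriver with yellow handle, in the stand's hole at stand x = +72 mm. Origin: lower end of the handle, on the stand's top sheet; own z up. Handle 25 mm across, 60 mm high.
- wing_nut: Loose brass wing nut (35 g) lying hub down on the tray. Origin: centre of its underside. Round hub 18 mm across and 13 mm high; two wings 5 mm thick along own x, 50 mm from end to end and 24 mm high. Can be gripped across the hub along own y (18 mm).
- offcut_hex: Sharp offcut, dark steel hexagonal slice 25 mm across, 14 mm high (45 g), lying on the tray. Origin: centre of its underside.
- offcut_angle: Sharp offcut, bright aluminium angle section, 26 mm (x) x 22 mm (y), 22 mm high, legs 5 mm thick (30 g), lying on the tray on one leg. Origin: centre of its underside.
- offcut_bar: Sharp offcut, copper square bar, 28 x 16 x 16 mm (55 g), lying on the tray. Origin: centre of its underside.
- dish: Loose round blue dish, 110 mm across the rim, 25 mm high, wall 3 mm, inner floor 4 mm above the bench and 90 mm across (250 g). Origin: centre of its underside.
- tea_glass: Bystander: amber tea glass, 60 mm across, 85 mm high, standing behind the work. Origin: centre of its underside.
- oil_can: Bystander: green oil can with bent brass spout, 64 mm across, 125 mm high, standing behind the work. Origin: centre of its underside.

How it is judged (in metres and radians):
On the way, in this order (a step that is already met when the one before it is completed fails the run):
1. the wing nut lies in the dish, let go (horizontal distance between wing_nut and dish below 0.05 m and z of wing_nut in the frame of dish below 0.03 m and contact force between wing_nut and the fingers below 0.05 N), for 0.2 s.
2. the scraper is drawn clear of the stand, which still stands upright (z of scraper in the frame of stand above 0.08 m and angle between stand's own z axis and vertical below 0.06 rad and contact force between scraper and the fingers above 1 N), for 0.1 s.
3. all three offcuts lie in the scrap pan while the scraper is still in hand (x of offcut_hex in the frame of pan between -0.102 and 0.102 m and y of offcut_hex in the frame of pan between -0.055 and 0.055 m and z of each of offcut_hex, offcut_angle, offcut_bar in the frame of pan below 0.036 m and x of offcut_angle in the frame of pan between -0.102 and 0.102 m and y of offcut_angle in the frame of pan between -0.055 and 0.055 m and x of offcut_bar in the frame of pan between -0.102 and 0.102 m and y of offcut_bar in the frame of pan between -0.055 and 0.055 m and z of scraper in the frame of stand above 0.03 m and contact force between scraper and the fingers above 1 N), for 0.1 s.
4. the scraper stands in its slot again, let go (x of scraper in the frame of stand between -0.008 and 0.008 m and y of scraper in the frame of stand between -0.007 and 0.007 m and z of scraper in the frame of stand below 0.01 m and angle between scraper's own z axis and vertical below 0.14 rad and angle between stand's own z axis and vertical below 0.06 rad and contact force between scraper and the fingers below 0.05 N), for 0.2 s.
At the end, for the whole second after the job is handed in: Wing nut in the dish; offcuts in the pan; scraper in its slot, within 8 deg of upright, let go; stand upright within 3 deg and 40 mm of its start, file and screwdriver in it; tea glass and oil can within 30 mm, dish within 60 mm of their starts; all at rest (all of step 4 and horizontal distance between wing_nut and dish below 0.05 m and z of wing_nut in the frame of dish below 0.03 m and x of offcut_hex in the frame of pan between -0.102 and 0.102 m and y of offcut_hex in the frame of pan between -0.055 and 0.055 m and z of each of offcut_hex, offcut_angle, offcut_bar in the frame of pan below 0.036 m and x of offcut_angle in the frame of pan between -0.102 and 0.102 m and y of offcut_angle in the frame of pan between -0.055 and 0.055 m and x of offcut_bar in the frame of pan between -0.102 and 0.102 m and y of offcut_bar in the frame of pan between -0.055 and 0.055 m and distance of stand from where it was at the start of the episode below 0.04 m and height (world z) of stand below 0.01 m and distance of dish from where it was at the start of the episode below 0.06 m and angle between each of file, screwdriver's own z axis and vertical below 0.35 rad and z of each of file, screwdriver in the frame of stand below 0.095 m and distance of each of tea_glass, oil_can from where it was at the start of the episode below 0.03 m and linear speed of each of offcut_hex, offcut_angle, offcut_bar, wing_nut, scraper, stand below 0.02 m/s); the robot touches nothing.
It fails at once if the tool stand tips by more than about 9 degrees or is lifted off the bench (angle between stand's own z axis and vertical above 0.16 rad or height (world z) of stand above 0.015 m).
It fails at once if the fingers touch a sharp offcut (contact force between any of offcut_hex, offcut_angle, offcut_bar and the fingers above 0.5 N).
It fails at once if the file or the screwdriver is pulled out of the stand (z of any of file, screwdriver in the frame of stand above 0.1 m).
It fails at once if the tea glass or the oil can is knocked over or shoved away (angle between any of tea_glass, oil_can's own z axis and vertical above 0.3 rad or distance of any of tea_glass, oil_can from where it was at the start of the episode above 0.03 m).
It also fails if it takes over 72 s, if anything falls off the work surface, if the arm or the gripper's body presses on something with over 40 N, if the wrist force passes 120 N, or if a joint passes its speed limit or range.

ROBOT

A 6-joint arm with a two-finger parallel gripper is mounted at the origin on the work surface. World frame = base frame: x ahead of the robot, y to its left, z up, the work surface at z = 0. Lengths are in m, angles in degrees, forces in N, time in s.
With the tool pointing down it reaches from about 0.3 to 0.875 m from the base axis. Payload 6.4 kg.
Tool frame: the origin (TCP) lies between the finger pads; the fingertips stand 22 mm ahead of it and the grasp point (between the pads) lies 3 mm ahead of it; z points along the fingers, y is the direction in which the jaws open and shut (so a half turn about z gives the same grasp; the last joint's range is limited). The gripper opens to 85 mm and grips with 20 to 120 N. Pads are 22 mm wide; open, the fingers measure 114 mm over their backs; the gripper's body (76 mm by 85 mm) begins 54 mm behind the grasp point. The pads swing forward as they close: fully open they stand 13 mm farther back than shut.
Start: joints at [-84.013, 10.359, 92.074, -0, 77.567, -11.82], TCP at [0.176, -0.547, 0.253] pointing down, gripper open.
Joint ranges: [-171.53, 171.53], [-51.25, 118.39], [17.06, 147.69], [-65.23, 245.23], [0, 150.52], [-178.68, 178.68]. Speed limits (degrees/s): [147.25, 147.25, 172.46, 180, 180, 180].

INTERFACE

Orientations are given as a 3x3 rotation matrix whose columns are the frame's x, y, z axes.
In Python, from plant import ctrl gives the robot as it stands.
- The arm moves only by the tool move_arm, never from a script. Its arguments are lists of equal length, an entry for each row: "xyz": the shift along the tool's x, y, z in mm, a list of three; "roll": the turn about the tool's z in rad. In form: {"xyz": [[x, y, z], ...], "roll": [roll, ...]}. A call has 1 to 10 rows; each row is the pose to reach, as a shift and turn from the pose measured when the call began, along the tool's axes at that moment; what a row does not reach only later rows make up. A row lasts 1/12 s, in which the tool goes at most 41.7 mm and 7.16 degrees, less where a joint would pass 70% of its speed; a pose out of reach is approached as far as the arm can. A call with a gripper value outside its range is refused whole. "claw" is the opening, from 0 (shut) to 1 (fully open), set as the call begins (left out, the last holds). The fingers move at their own pace and stop on an object; "squeeze" is the grip in N (left out, the last holds). Time passes only in rows, so rows that repeat a pose let the fingers close. It gives the time, the measured TCP pose, the force and the opening at its end, in the units of the state.
- ctrl.sense(): the state, without advancing time (a new reading comes with each control period).
- ctrl.get_image(name): name is "scene" or "top" or "wrist"; returns a dict with "color" (400x640x3 uint8, blue, green, red), "fx", "fy", "cx", "cy" (pixels), "R" (3x3) and "t" (3): a world point X has camera coordinates R X + t. Camera axes: x right, y down, z forward; pixel columns grow to the right and rows downward; lengths in m; the calibration is good to about 2 mm. The wrist camera is an equidistant fisheye: a pixel r from the principal point sees the ray r / f radians off the axis. A picture is of the moment at which its call begins. There is no depth.
- ctrl.sign_off(): hands the job in, once; it reports no verdict.
Trained networks look in the newest picture that a camera, given by its name, has taken for a name from the list of things; names that differ only in an ending like _2 or _b are one class to them, and where a whole thing is asked for, a point or a joint stands for the part that bears it (a point fixed in the world has none). Each returns a list of dicts, best first, with "confidence" (0 to 1); they miss things now and then, are a little off and sometimes report something else, mostly with a low value. They report only what shows in the picture. A call takes as long as a camera call.
- ctrl.look_for(target, camera): "location" ([x, y, z] in m, in the coordinates of the camera as it stood for that picture, good to about 4 mm: the middle of the surface that is visible of it).
The state is a dict: "time": time; "joint_positions": joint angles; "qvel": joint speeds; "effort": joint torques, N m; "tool_pos": TCP position; "tcp_rot": TCP orientation; "ft_force": force on the tool from outside, world axes, zero at the start; "torque": the same for the moment, N m; "gripper_width": finger opening in m.
Only numpy, scipy, OpenCV 4.12 (cv2) and the standard library are available. Lean on these libraries where they do the work, as an engineer would, in place of code of your own. Each camera call takes 0.05 s, during which the arm holds its last target.

## Working session

There is one attempt and no reset: what is moved stays moved. The work goes in short steps, Python scripts to look and compute and a tool call to move; the robot and the scene stay as the last step left them, time stands still between calls to the robot, and variables do not carry over. Pictures are saved under pics/ and viewed, and the job is handed in when it is done.

Besides the shell and the picture viewer there is one more tool, called as name([rows], argument=value, ...), one row to a line, values as JSON. move_arm: Moves the arm, as the interface text tells. Its arguments: {"type":"object","properties":{"xyz":{"type":"array"},"roll":{"type":"array"},"claw":{"type":"number"},"squeeze":{"type":"number"}},"required":["xyz","roll"]}

```bash
ls -la; mkdir -p pics
python3 - <<'E'
from plant import ctrl
import cv2,numpy as np
s=ctrl.sense()
for k in s: print(k,np.round(s[k],3).tolist())
for n in ("scene","top","wrist"):
    im=ctrl.get_image(n); cv2.imwrite(f"pics/{n}0.png",im["color"])
    print(n,im["fx"],im["fy"],im["cx"],im["cy"],np.round(im["R"],4).tolist(),np.round(im["t"],4).tolist())
E
```

```text
total 12
drwxr-xr-x  3 agent agent 4096 Dec  6 16:52 .
drwxr-xr-x 23 root  root  4096 Dec  6 16:52 ..
drwxr-xr-x  2 agent agent 4096 Dec  6 16:52 pics
time 0.0
joint_positions [-84.012, 10.403, 92.131, -0.0, 77.568, -11.821]
qvel [0.052, 0.032, 0.022, -0.036, -0.069, 0.109]
effort [0.0, -44.487, -35.133, -0.0, 0.009, -0.0]
tool_pos [0.176, -0.547, 0.252]
tcp_rot [[0.952, 0.306, -0.0], [0.306, -0.952, 0.002], [0.0, -0.002, -1.0]]
ft_force [0.088, -0.496, -0.081]
torque [-0.004, -0.008, 0.028]
gripper_width 0.085
scene 474.43967782714117 474.43967782714117 315.6630873957342 198.24506237547607 [[-0.6624, 0.7491, -0.0005], [0.4649, 0.4106, -0.7844], [-0.5874, -0.5198, -0.6203]] [0.3582, -0.2147, 1.6432]
top 382.61330436531796 382.61330436531796 320.3686390475599 198.85290430250845 [[-0.0158, -0.9998, -0.0126], [-0.9932, 0.0172, -0.1151], [0.1153, 0.0107, -0.9933]] [0.013, 0.5616, 1.0052]
wrist 309.70691628693146 309.70691628693146 315.4684002955562 199.79983158367577 [[0.3068, -0.9518, -0.0002], [-0.9174, -0.2958, 0.2663], [-0.2535, -0.0815, -0.9639]] [-0.5752, -0.035, 0.3768]
```

View pics/scene0.png

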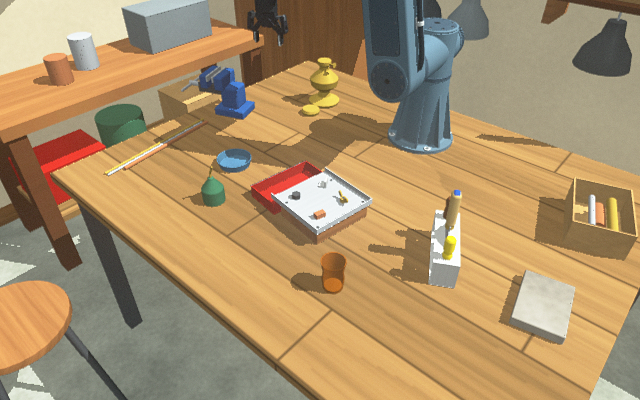

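View pics/top0.png

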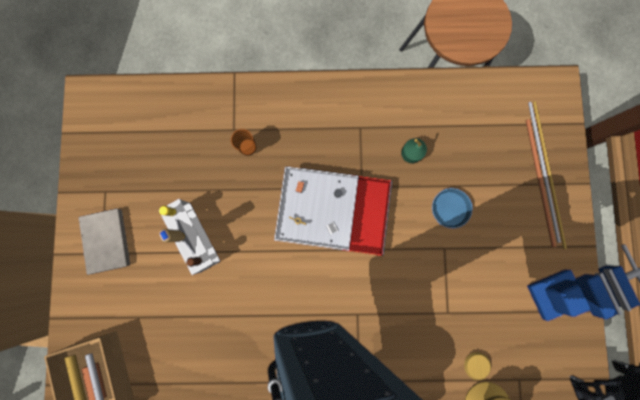

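```bash
cat > h.py <<'E'
from plant import ctrl
import cv2,numpy as np
np.set_printoptions(precision=4,suppress=True)
def proj(im,X):
    X=np.atleast_2d(X); c=X@np.array(im["R"]).T+im["t"]
    return c[:,:2]/c[:,2:]*[im["fx"],im["fy"]]+[im["cx"],im["cy"]]
def back(im,px,z):
    R=np.array(im["R"]);t=np.array(im["t"])
    px=np.atleast_2d(px)
    d=np.c_[(px-[im["cx"],im["cy"]])/[im["fx"],im["fy"]],np.ones(len(px))]@R
    o=-R.T@t
    return o+d*((z-o[2])/d[:,2])[:,None]
E
python3 - <<'E'
from h import *
for cam in ("top","scene"):
    im=ctrl.get_image(cam); R=np.array(im["R"])
    for n in "tray pan stand scraper file screwdriver wing_nut offcut_hex offcut_angle offcut_bar dish tea_glass oil_can".split():
        r=ctrl.look_for(n,cam)
        print(cam,n,[(round(d["confidence"],2),(R.T@(np.array(d["location"])-im["t"])).round(3).tolist()) for d in r[:2]])
E
```

```text
top tray [(0.97, [0.536, 0.018, 0.054]), (0.69, [0.534, -0.356, 0.004])]
top pan [(0.8, [0.517, -0.131, 0.005])]
top stand [(0.72, [0.463, 0.342, 0.077])]
top scraper []
top file [(0.51, [0.572, -0.039, 0.066]), (0.43, [0.405, 0.315, 0.129])]
top screwdriver [(0.44, [0.532, 0.377, 0.128])]
top wing_nut [(0.54, [0.506, 0.065, 0.062])]
top offcut_hex [(0.61, [0.572, -0.043, 0.065])]
top offcut_angle []
top offcut_bar [(0.42, [0.592, 0.057, 0.065])]
top dish [(0.84, [0.534, -0.359, 0.0]), (0.72, [0.466, 0.348, 0.15])]
top tea_glass [(0.84, [0.727, 0.215, 0.046])]
top oil_can [(0.71, [0.683, -0.245, 0.054])]
scene tray [(0.63, [0.552, 0.036, 0.045]), (0.59, [0.71, -0.236, 0.048])]
scene pan [(0.76, [0.529, -0.156, 0.01])]
scene stand [(0.86, [0.522, 0.377, 0.073]), (0.28, [0.489, -0.019, 0.059])]
scene scraper [(0.81, [0.481, 0.359, 0.162])]
scene file [(0.41, [0.55, 0.032, 0.047])]
scene screwdriver [(0.73, [0.542, 0.388, 0.114])]
scene wing_nut []
scene offcut_hex [(0.44, [0.577, -0.041, 0.063])]
scene offcut_angle [(0.62, [0.49, -0.016, 0.056]), (0.43, [0.724, 0.21, 0.054])]
scene offcut_bar [(0.63, [0.597, 0.062, 0.063])]
scene dish [(0.9, [0.527, -0.361, 0.004]), (0.57, [0.552, 0.034, 0.052])]
scene tea_glass [(0.74, [0.725, 0.211, 0.057])]
scene oil_can [(0.66, [0.71, -0.235, 0.048])]
```

The scene view shows the tray at about (323,200), the stand at (447,250), the dish at (234,160), the glass at (333,272) and the can at (213,192). The top view shows the tray at (320,208), the stand at (190,237), the pan at (370,216) and the dish at (453,207). Next I'll zoom in.

Run:
```python
import cv2
t=cv2.imread("pics/top0.png"); s=cv2.imread("pics/scene0.png")
a=t[155:265,265:400]; cv2.imwrite("pics/t_tray.png",cv2.resize(a,None,fx=5,fy=5,interpolation=cv2.INTER_CUBIC))
a=t[190:285,150:230]; cv2.imwrite("pics/t_stand.png",cv2.resize(a,None,fx=6,fy=6,interpolation=cv2.INTER_CUBIC))
a=s[155:245,245:380]; cv2.imwrite("pics/s_tray.png",cv2.resize(a,None,fx=5,fy=5,interpolation=cv2.INTER_CUBIC))
a=s[180:300,410:490]; cv2.imwrite("pics/s_stand.png",cv2.resize(a,None,fx=5,fy=5,interpolation=cv2.INTER_CUBIC))
```

```text
(no output)
```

View pics/t_tray.png

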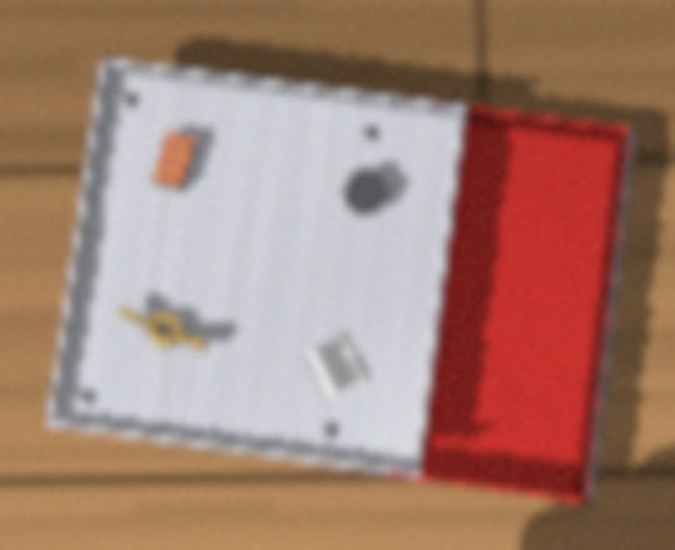

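View pics/t_stand.png

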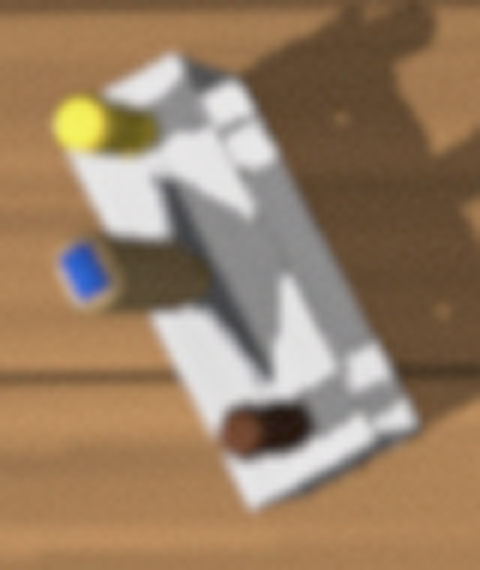

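View pics/s_tray.png

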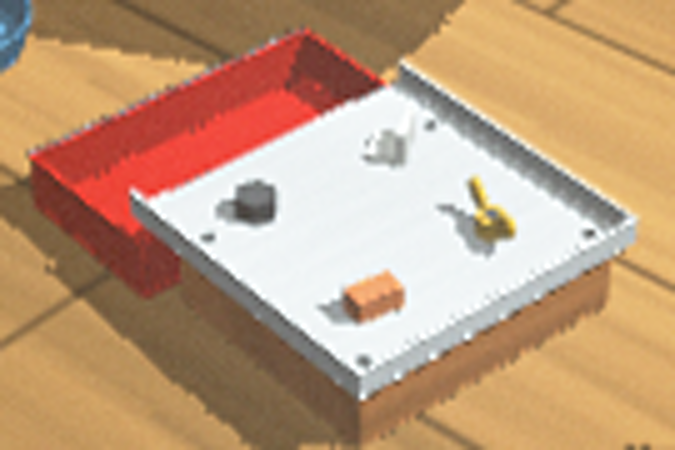

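View pics/s_stand.png

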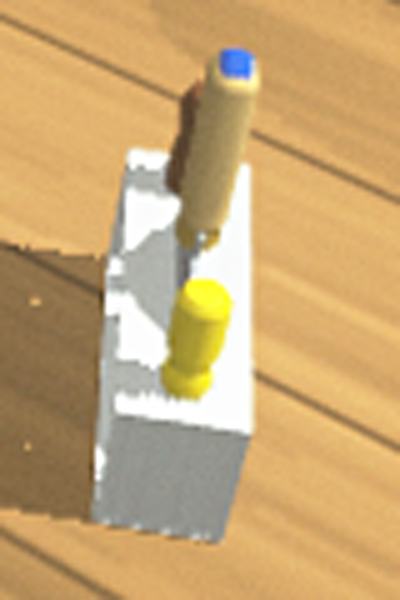

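The tray zoom shows the wing nut hub at crop (165,328), about full-image (298,220). The bar is at about (300,187), the hex at (339,193) and the angle at (333,228). The stand zoom shows the scraper handle standing mid-slot between the yellow and brown handles. I'll move the wrist camera over the tray for a precise view.

```bash
cat >> h.py <<'E'
def go(tgt,heading=None):
    """print shift (mm) in tool axes for world target, and roll for tool y axis heading (deg, mod 180)"""
    s=ctrl.sense(); R=np.array(s["tcp_rot"]); p=np.array(s["tool_pos"])
    d=R.T@(np.array(tgt)-p)*1000
    out="shift %s |%.0f|"%(d.round(1),np.linalg.norm(d))
    if heading is not None:
        yh=np.degrees(np.arctan2(R[1,1],R[0,1]))
        a=(yh-heading+90)%180-90   # tool z down: positive roll turns clockwise in world
        out+=" roll %.3f rad (alt %.3f) j6 %.1f"%(np.radians(a),np.radians(a-180*np.sign(a)),s["joint_positions"][5])
    print(out)
def st():
    s=ctrl.sense(); R=np.array(s["tcp_rot"])
    print("t %.2f pos %s yhead %.2f tilt %.3f F %s T %s w %.4f"%(s["time"],np.round(s["tool_pos"],4),np.degrees(np.arctan2(R[1,1],R[0,1])),np.degrees(np.arccos(-R[2,2])),np.round(s["ft_force"],2),np.round(s["torque"],2),s["gripper_width"]))
def wproj(im,X):
    X=np.atleast_2d(X); c=X@np.array(im["R"]).T+im["t"]
    rho=np.hypot(c[:,0],c[:,1]); th=np.arctan2(rho,c[:,2])
    return c[:,:2]/rho[:,None]*(th*im["fx"])[:,None]+[im["cx"],im["cy"]]
def wback(im,px,z):
    R=np.array(im["R"]);t=np.array(im["t"])
    q=(np.atleast_2d(px)-[im["cx"],im["cy"]])/im["fx"]; th=np.hypot(q[:,0],q[:,1])
    d=np.c_[q*(np.sin(th)/th)[:,None],np.cos(th)]@R
    o=-R.T@t
    return o+d*((z-o[2])/d[:,2])[:,None]
E
python3 - <<'E'
from h import *
from types import SimpleNamespace
im=ctrl.get_image("top")
print("top cam",-np.array(im["R"]).T@im["t"])
w=ctrl.get_image("wrist"); R=np.array(w["R"]); c=-R.T@w["t"]; s=ctrl.sense()
print("wrist cam in tool",np.array(s["tcp_rot"]).T@(c-s["tool_pos"]), "axis in tool",np.array(s["tcp_rot"]).T@R[2])
T=lambda l:np.array(l)/5+[265,155]-0.4
print("rim back",back(im,T([(102,58),(48,428)]),0.064)); print("open edge",back(im,T([(465,103),(422,478)]),0.064))
print("nut",back(im,T([(122,312),(165,328),(208,345)]),0.072))
go([0.50,0.03,0.25],0)
go([0.40,-0.25,0.25],0)
E
```

```text
top cam [ 0.4422 -0.0074  1.0632]
wrist cam in tool [ 0.0671  0.0004 -0.1199] axis in tool [-0.2666  0.0016  0.9638]
rim back [[0.6471 0.096  0.064 ]
 [0.452  0.1251 0.064 ]]
open edge [[ 0.6194 -0.0961  0.064 ]
 [ 0.4232 -0.0686  0.064 ]]
nut [[0.5112 0.0855 0.072 ]
 [0.5025 0.0632 0.072 ]
 [0.4933 0.041  0.072 ]]
shift [ 485.2 -450.7    3.3] |662| roll -1.260 rad (alt 1.882) j6 -11.8
shift [ 304.4 -214.7    3.3] |372| roll -1.260 rad (alt 1.882) j6 -11.8
```

move_arm([
  [29,-27,0],
  [58,-54,0],
  [87,-81,0],
  [116,-108,0],
  [145,-135,0],
  [174,-162,0],
  [203,-189,0],
  [232,-216,0],
  [261,-243,0],
  [290,-270,0],
], roll=[-0.09,-0.18,-0.27,-0.36,-0.45,-0.54,-0.63,-0.72,-0.81,-0.87], claw=0.5)

```text
time: 2.48
tool_pos: [0.37, -0.2, 0.2537]
tcp_rot: [[0.376, 0.926, 0.001], [0.926, -0.376, -0.001], [-0.0, 0.001, -1.0]]
ft_force: [0.9, -0.3, -0.3]
gripper_width: 0.0427
```

```bash
python3 -c "
from h import *
st();go([0.507,0.05,0.25],-22)"
```

```text
t 2.48 pos [ 0.37   -0.2     0.2537] yhead -22.11 tilt 0.065 F [ 0.92 -0.27 -0.25] T [ 0.02 -0.05 -0.04] w 0.0427
shift [283.2  32.9   3.6] |285| roll -0.002 rad (alt 3.140) j6 -22.6
```

move_arm([
  [36,4,0],
  [72,8,0],
  [108,12,0],
  [144,17,0],
  [180,21,2],
  [216,25,3],
  [250,29,3],
  [275,32,3],
  [283,33,3],
  [283,33,3],
], roll=[0,0,0,0,0,0,0,0,0,0])

```text
time: 3.32
tool_pos: [0.5075, 0.0513, 0.2505]
tcp_rot: [[0.374, 0.928, 0.001], [0.928, -0.374, -0.001], [-0.0, 0.001, -1.0]]
ft_force: [-0.2, -0.4, -0.8]
gripper_width: 0.0425
```

Run:
```python
from h import *
st(); w=ctrl.get_image("wrist"); cv2.imwrite("pics/w1.png",w["color"]); 
import pickle; pickle.dump(w,open("w1.pkl","wb"))
R=np.array(w["R"])
for n in "wing_nut offcut_hex offcut_angle offcut_bar".split():
    r=ctrl.look_for(n,"wrist")
    print(n,[(round(d["confidence"],2),(R.T@(np.array(d["location"])-w["t"])).round(4).tolist()) for d in r[:2]])
```

```text
t 3.32 pos [0.5075 0.0513 0.2505] yhead -21.94 tilt 0.053 F [-0.2  -0.37 -0.78] T [-0.03  0.06  0.  ] w 0.0425
wing_nut [(0.8, [0.5074, 0.0637, 0.0619])]
offcut_hex [(0.6, [0.576, -0.0369, 0.0663]), (0.51, [0.4861, -0.018, 0.0522])]
offcut_angle [(0.57, [0.4829, -0.0234, 0.0523])]
offcut_bar [(0.87, [0.594, 0.0567, 0.0682])]
```

View pics/w1.png

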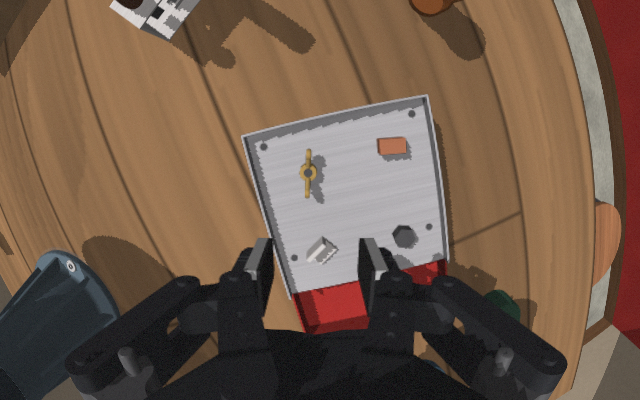

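The wrist view shows the wing nut with its hub at (308,173), wings running from (308,151) to (308,197). The bar is at (392,146), the hex at (404,236) and the angle at (320,250). The tray's back corners are at (243,137) and (427,96).

Run:
```python
from h import *
import pickle; w=pickle.load(open("w1.pkl","rb"))
print("hub",wback(w,[(308.5,172.5)],0.062)); e=wback(w,[(308.5,150),(307.5,197)],0.072); print("wings",e,e.mean(0),np.degrees(np.arctan2(*(e[1]-e[0])[[1,0]])))
c=wback(w,[(243,137),(427,96),(448,261)],0.064);print("tray corners",c)
print(wback(w,[(291,298)],0.05))
a=w["color"][130:220,270:350]; cv2.imwrite("pics/w1n.png",cv2.resize(a,None,fx=6,fy=6,interpolation=cv2.INTER_CUBIC))
```

```text
hub [[0.5051 0.0629 0.062 ]]
wings [[0.5143 0.085  0.072 ]
 [0.4957 0.0419 0.072 ]] [0.505  0.0635 0.072 ] -113.36618415077045
tray corners [[ 0.4581  0.1219  0.064 ]
 [ 0.6471  0.0935  0.064 ]
 [ 0.6185 -0.094   0.064 ]]
[[ 0.4254 -0.0742  0.05  ]]
```

View pics/w1n.png

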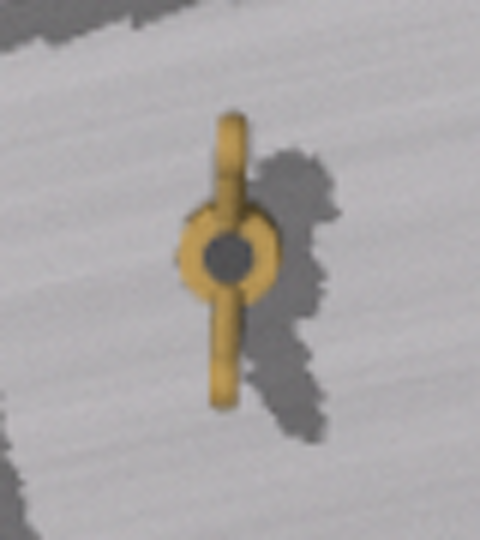

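```bash
python3 -c "
from h import *
go([0.505,0.0632,0.075],-23.4)"
```

```text
shift [ 13.1  -7.3 175.6] |176| roll 0.021 rad (alt -3.121) j6 14.3
```

move_arm([
  [6,-3,30],
  [12,-7,65],
  [13,-7,100],
  [13,-7,130],
  [13,-7,150],
  [13,-7,165],
  [13,-7,172],
  [13,-7,175],
  [13,-7,175],
], roll=[0.02,0.02,0.02,0.02,0.02,0.02,0.02,0.02,0.02])

```text
time: 4.32
tool_pos: [0.5052, 0.0624, 0.0757]
tcp_rot: [[0.397, 0.918, 0.001], [0.918, -0.397, -0.001], [-0.001, 0.001, -1.0]]
ft_force: [0.6, 0.4, 0.3]
gripper_width: 0.0424
```

```bash
python3 -c "
from h import *
st();w=ctrl.get_image('wrist'); cv2.imwrite('pics/w2.png',w['color'])"
```

```text
t 4.32 pos [0.5052 0.0624 0.0757] yhead -23.41 tilt 0.070 F [0.57 0.36 0.33] T [ 0.02 -0.01  0.01] w 0.0424
```

View pics/w2.png

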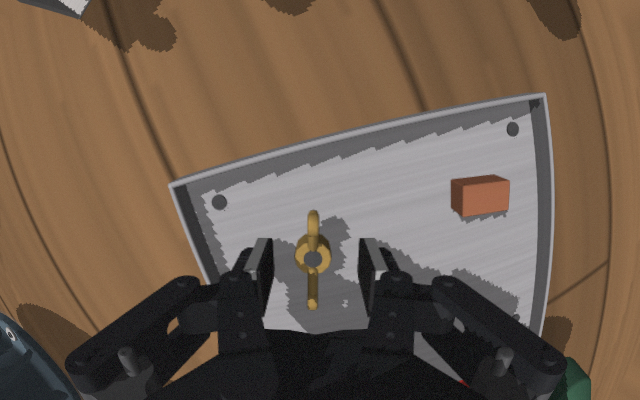

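The jaws straddle the hub, which sits at (313,257). Closing now.

move_arm([
  [0,0,0],
  [0,0,0],
  [0,0,0],
  [0,0,0],
  [0,0,0],
  [0,0,0],
], roll=[0,0,0,0,0,0], claw=0, squeeze=35)

```text
time: 4.87
tool_pos: [0.5069, 0.0623, 0.0778]
tcp_rot: [[0.397, 0.918, 0.004], [0.918, -0.397, -0.002], [0.0, 0.005, -1.0]]
ft_force: [-1.1, -0.9, 6.2]
gripper_width: 0.016
```

```bash
python3 -c "
from h import *
st();go([0.52,-0.1,0.16]);go([0.53,-0.36,0.10])"
```

```text
t 4.87 pos [0.5069 0.0623 0.0778] yhead -23.38 tilt 0.270 F [-1.12 -0.91  6.16] T [-0.13  0.25  0.01] w 0.0160
shift [-143.7   76.8  -81.8] |182|
shift [-378.4  188.9  -21.3] |423|
```

move_arm([
  [0,0,-10],
  [0,0,-30],
  [0,0,-60],
  [0,0,-80],
  [0,0,-80],
], roll=[0,0,0,0,0])

```text
time: 5.28
tool_pos: [0.5097, 0.0623, 0.1634]
tcp_rot: [[0.397, 0.918, 0.013], [0.918, -0.397, -0.003], [0.003, 0.013, -1.0]]
ft_force: [1.0, 0.6, -0.6]
gripper_width: 0.0151
```

```bash
python3 -c "
from h import *
st();w=ctrl.get_image('wrist'); cv2.imwrite('pics/w3.png',w['color'])
go([0.531,-0.36,0.16])"
```

```text
t 5.28 pos [0.5097 0.0623 0.1634] yhead -23.36 tilt 0.784 F [ 1.04  0.62 -0.62] T [ 0.05 -0.03  0.01] w 0.0151
shift [-378.8  188.1    2.4] |423|
```

View pics/w3.png

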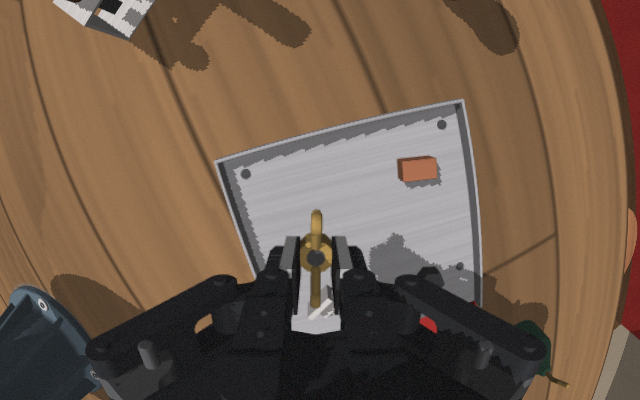

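The wing nut is held, seen between the pads at (317,258). Carrying it to the dish.

move_arm([
  [-20,10,0],
  [-55,27,0],
  [-92,45,0],
  [-129,64,0],
  [-166,82,0],
  [-203,101,0],
  [-240,119,1],
  [-277,138,1],
  [-314,156,2],
  [-345,171,2],
], roll=[0,0,0,0,0,0,0,0,0,0])

```text
time: 6.17
tool_pos: [0.5277, -0.3245, 0.159]
tcp_rot: [[0.398, 0.918, 0.009], [0.918, -0.398, -0.002], [0.002, 0.009, -1.0]]
ft_force: [0.4, 0.5, -0.1]
gripper_width: 0.0153
```

```bash
python3 -c "
from h import *
st();w=ctrl.get_image('wrist'); cv2.imwrite('pics/w4.png',w['color']); R=np.array(w['R'])
for d in ctrl.look_for('dish','wrist'): print(d['confidence'],R.T@(np.array(d['location'])-w['t']))
go([0.531,-0.36,0.041])"
```

```text
t 6.17 pos [ 0.5277 -0.3245  0.159 ] yhead -23.43 tilt 0.539 F [ 0.37  0.49 -0.1 ] T [ 0.02 -0.01 -0.04] w 0.0153
0.71 [ 0.5404 -0.3452  0.0087]
shift [-28.7  14.8 118.5] |123|
```

View pics/w4.png

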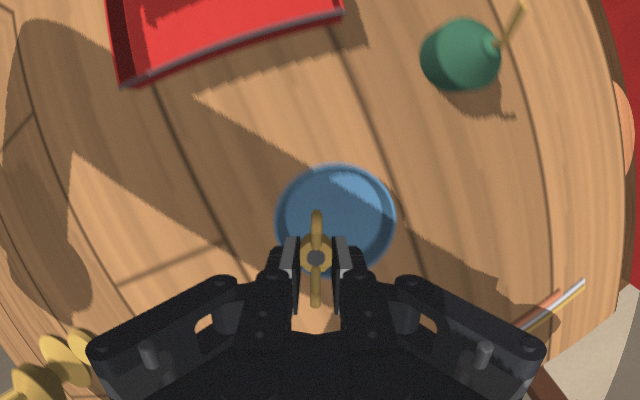

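```bash
python3 -c "
from h import *
w=ctrl.get_image('wrist'); p=wback(w,[(275,215),(397,215),(335,163),(290,182),(379,180),(388,246)],0.025);print(p)
A=np.c_[2*p[:,:2],np.ones(6)];s=np.linalg.lstsq(A,(p[:,:2]**2).sum(1),rcond=None)[0];c=s[:2];print(c,np.sqrt(s[2]+c@c))
go([c[0],c[1],0.041])
t=ctrl.get_image('top');print(back(t,[(433,208),(473,207),(453,188),(453,227)],0.025))"
```

```text
[[ 0.4903 -0.3298  0.025 ]
 [ 0.5886 -0.3735  0.025 ]
 [ 0.5555 -0.3089  0.025 ]
 [ 0.5145 -0.3085  0.025 ]
 [ 0.5845 -0.3372  0.025 ]
 [ 0.5712 -0.3985  0.025 ]]
[ 0.5356 -0.3587] 0.05393177708467392
shift [-28.6  20.  118.1] |123|
[[ 0.5324 -0.3015  0.025 ]
 [ 0.5333 -0.4097  0.025 ]
 [ 0.5862 -0.3586  0.025 ]
 [ 0.4801 -0.3527  0.025 ]]
```

Both views agree that the dish centre is at about (0.535, −0.358).

move_arm([
  [-14,10,10],
  [-28,20,35],
  [-28,20,65],
  [-28,20,90],
  [-28,20,107],
  [-28,20,115],
  [-28,20,118],
  [-28,20,118],
], roll=[0,0,0,0,0,0,0,0])

```text
time: 7.03
tool_pos: [0.536, -0.3547, 0.0406]
tcp_rot: [[0.397, 0.918, 0.008], [0.918, -0.397, 0.001], [0.004, 0.007, -1.0]]
ft_force: [0.0, 0.1, -0.5]
gripper_width: 0.0155
```

move_arm([
  [0,0,0],
  [0,0,0],
  [0,0,0],
  [0,0,-10],
  [0,0,-30],
  [0,0,-65],
  [0,0,-105],
  [0,0,-145],
  [0,0,-160],
], roll=[0,0,0,0,0,0,0,0,0], claw=0.42)

```text
time: 7.78
tool_pos: [0.5369, -0.3569, 0.2092]
tcp_rot: [[0.397, 0.918, 0.016], [0.918, -0.397, -0.007], [-0.0, 0.017, -1.0]]
ft_force: [0.5, -0.5, 1.5]
gripper_width: 0.0358
```

```bash
python3 -c "
from h import *
st();w=ctrl.get_image('wrist'); cv2.imwrite('pics/w5.png',w['color'])"
```

```text
t 7.78 pos [ 0.5369 -0.3569  0.2092] yhead -23.41 tilt 0.994 F [ 0.55 -0.51  1.54] T [-0.04 -0.06 -0.  ] w 0.0358
```

View pics/w5.png

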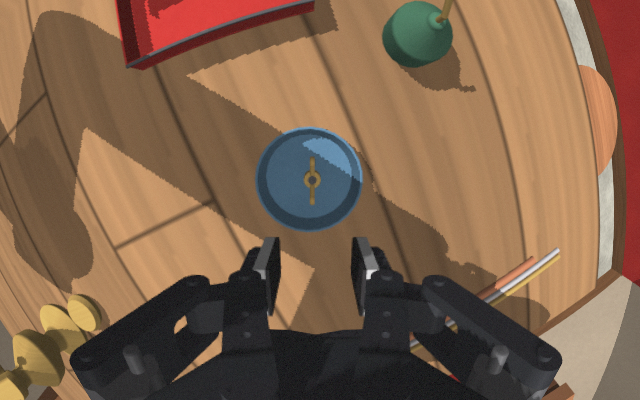

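The wing nut lies at the dish centre (312,180). Moving on to the stand.

```bash
python3 -c "
from h import *
go([0.43,0.325,0.33],-64)"
```

```text
shift [ 583.5 -367.4 -127.3] |701| roll 0.708 rad (alt -2.433) j6 -21.0
```

move_arm([
  [15,-9,-10],
  [45,-28,-25],
  [80,-50,-45],
  [113,-71,-65],
  [147,-92,-80],
  [180,-113,-95],
  [214,-134,-105],
  [248,-155,-115],
  [282,-177,-122],
  [316,-198,-127],
], roll=[0,0,0,0,0,0,0,0,0,0])

```text
time: 8.67
tool_pos: [0.4792, 0.0092, 0.3348]
tcp_rot: [[0.398, 0.917, 0.021], [0.917, -0.398, -0.01], [-0.001, 0.023, -1.0]]
ft_force: [0.2, 0.1, 0.5]
gripper_width: 0.036
```

move_arm([
  [34,-22,0],
  [68,-43,0],
  [102,-65,0],
  [136,-86,0],
  [170,-108,0],
  [204,-129,0],
  [235,-148,0],
  [255,-161,0],
  [265,-168,0],
  [267,-169,0],
], roll=[0.1,0.2,0.3,0.4,0.5,0.6,0.7,0.71,0.71,0.71])

```text
time: 9.5
tool_pos: [0.4295, 0.3231, 0.3312]
tcp_rot: [[0.898, 0.44, 0.021], [0.44, -0.898, -0.009], [0.015, 0.017, -1.0]]
ft_force: [0.2, 0.6, -0.4]
gripper_width: 0.0359
```

```bash
python3 -c "
from h import *
st();w=ctrl.get_image('wrist'); cv2.imwrite('pics/w6.png',w['color']); R=np.array(w['R'])
import pickle; pickle.dump(w,open('w6.pkl','wb'))
for n in ('scraper','stand','file','screwdriver'):
  for d in ctrl.look_for(n,'wrist')[:2]: print(n,d['confidence'],R.T@(np.array(d['location'])-w['t']))
"
```

```text
t 9.50 pos [0.4295 0.3231 0.3312] yhead -63.92 tilt 1.314 F [ 0.19  0.61 -0.45] T [-0.02 -0.04 -0.02] w 0.0359
scraper 0.9 [0.4693 0.3539 0.2064]
scraper 0.51 [ 0.5352 -0.3651  0.0129]
stand 0.65 [0.4774 0.3546 0.0747]
file 0.94 [0.4079 0.3198 0.1317]
screwdriver 0.91 [0.5341 0.3808 0.1322]
```

View pics/w6.png

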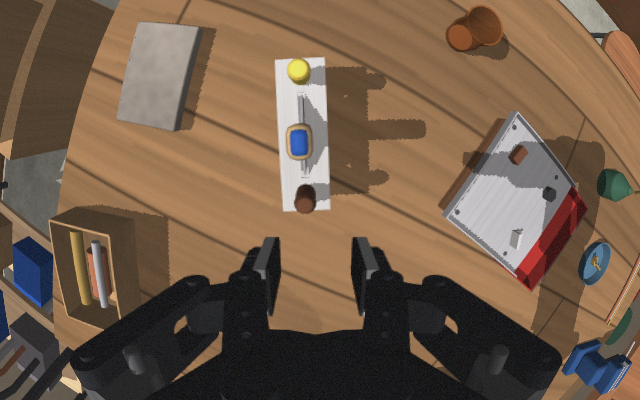

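The wrist view shows the scraper handle top at (299,143), the screwdriver at (298,71), the file at (305,198) and the stand's top sheet from (275,58) to (330,211). Zooming in.

```bash
python3 -c "
import cv2
a=cv2.imread('pics/w6.png')[45:225,250:360]; cv2.imwrite('pics/w6z.png',cv2.resize(a[:,:],None,fx=3.3,fy=3.3,interpolation=cv2.INTER_CUBIC))
a=cv2.imread('pics/w6.png')[110:175,265:335]; cv2.imwrite('pics/w6zz.png',cv2.resize(a[:,:],None,fx=8,fy=8,interpolation=cv2.INTER_CUBIC))"
```

```text
(no output)
```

View pics/w6z.png

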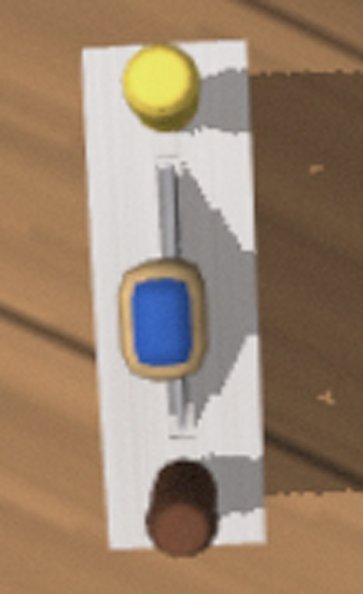

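View pics/w6zz.png

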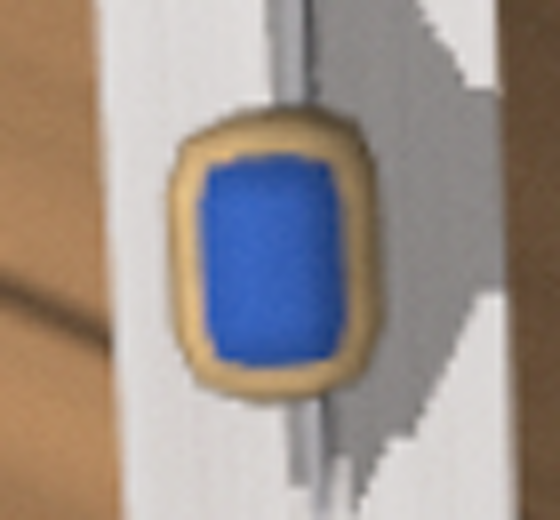

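Run:
```python
from h import *
import pickle; w=pickle.load(open("w6.pkl","rb"))
Z=lambda l:np.array(l,float)/3.3+[250,45]-0.35
hd=lambda a,b:np.degrees(np.arctan2(*(b-a)[[1,0]]))
s=wback(w,Z([(167,158),(182,436)]),0.075); print("slot",s,s.mean(0),hd(s[1],s[0]),np.linalg.norm(s[0]-s[1]))
c=wback(w,Z([(82,48),(245,41),(110,550),(265,542)]),0.075); print("corners",c,c.mean(0),hd(c[2],c[0]),hd(c[3],c[1]))
print("cap",wback(w,[(298.6,141.8)],0.209))
q=wback(w,np.array([(272,158),(278,358)])/8+[265,110]-.4,0.209);print("cap axis",q,hd(q[1],q[0]))
m=c.mean(0); print("sd,file expected", [wback(w,Z([p]),z) for p,z in (((162,82),.136),((182,527),.137))])
```

```text
slot [[0.5135 0.3786 0.075 ]
 [0.4228 0.3285 0.075 ]] [0.4682 0.3535 0.075 ] 28.927072460542753 0.10358582115648438
corners [[0.5377 0.4251 0.075 ]
 [0.5657 0.3726 0.075 ]
 [0.3705 0.3342 0.075 ]
 [0.3995 0.2818 0.075 ]] [0.4684 0.3534 0.075 ] 28.5327652308838 28.645381870835656
cap [[0.4688 0.3538 0.209 ]]
cap axis [[0.4776 0.3581 0.209 ]
 [0.4601 0.349  0.209 ]] 27.44749167970969
sd,file expected [array([[0.5301, 0.3864, 0.136 ]]), array([[0.4068, 0.3198, 0.137 ]])]
```

```bash
python3 -c "
from h import *
st();go([0.4686,0.3536,0.30],-61.4);go([0.4686,0.3536,0.173],-61.4)"
```

```text
t 9.75 pos [0.431 0.32  0.331] yhead -64.23 tilt 1.334 F [ 0.57 -0.64  0.92] T [ 0.03 -0.01 -0.02] w 0.0362
shift [ 48.1 -14.5  31.4] |59| roll -0.049 rad (alt 3.092) j6 88.8
shift [ 46.2 -16.8 158.4] |166| roll -0.049 rad (alt 3.092) j6 88.8
```

move_arm([
  [24,-7,0],
  [48,-14,0],
  [48,-14,0],
  [48,-14,30],
  [48,-14,60],
], roll=[-0.05,-0.05,-0.05,-0.05,-0.05], claw=0.55)

```text
time: 10.17
tool_pos: [0.4712, 0.3522, 0.2729]
tcp_rot: [[0.878, 0.478, 0.025], [0.478, -0.878, -0.008], [0.018, 0.019, -1.0]]
ft_force: [0.3, -0.7, -1.2]
gripper_width: 0.0468
```

```bash
python3 -c "
from h import *
st();go([0.4686,0.3536,0.173],-61.4)"
```

```text
t 10.17 pos [0.4712 0.3522 0.2729] yhead -61.46 tilt 1.532 F [ 0.29 -0.74 -1.19] T [-0.02 -0.05 -0.01] w 0.0468
shift [-3.4 -4.4 99.8] |100| roll -0.001 rad (alt 3.141) j6 87.4
```

move_arm([
  [-3,-4,20],
  [-3,-4,45],
  [-3,-4,70],
  [-3,-4,88],
  [-3,-4,96],
  [-3,-4,100],
  [-3,-4,100],
  [-3,-4,100],
], roll=[0,0,0,0,0,0,0,0])

```text
time: 10.83
tool_pos: [0.47, 0.3533, 0.1741]
tcp_rot: [[0.878, 0.477, 0.027], [0.477, -0.879, -0.007], [0.02, 0.019, -1.0]]
ft_force: [0.2, -0.6, 0.8]
gripper_width: 0.047
```

```bash
python3 -c "
from h import *
st();w=ctrl.get_image('wrist'); cv2.imwrite('pics/w7.png',w['color']);go([0.4686,0.3536,0.173],-61.4)"
```

```text
t 10.83 pos [0.47   0.3533 0.1741] yhead -61.50 tilt 1.612 F [ 0.16 -0.59  0.83] T [-0.    0.02  0.05] w 0.0470
shift [-1.4 -0.8  1.4] |2| roll -0.002 rad (alt 3.140) j6 87.8
```

View pics/w7.png

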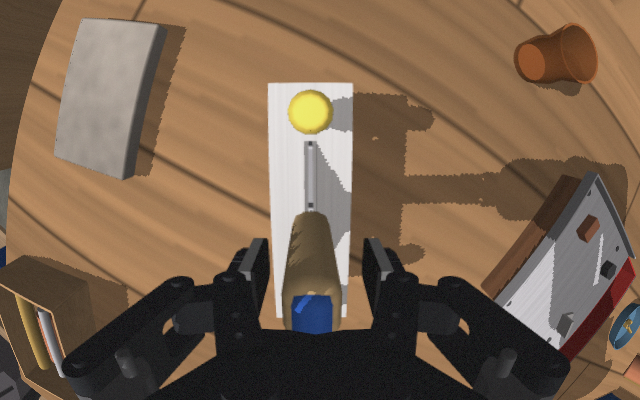

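The handle is centred between the jaws, with the cap at (313,310). Gripping.

move_arm([
  [-1,-1,0],
  [-1,-1,0],
  [-1,-1,0],
  [-1,-1,0],
  [-1,-1,0],
  [-1,-1,0],
  [-1,-1,0],
], roll=[0,0,0,0,0,0,0], claw=0, squeeze=80)

```text
time: 11.47
tool_pos: [0.4696, 0.3548, 0.1761]
tcp_rot: [[0.878, 0.477, 0.03], [0.478, -0.878, -0.005], [0.024, 0.019, -1.0]]
ft_force: [-0.3, 1.0, 6.7]
gripper_width: 0.0208
```

```bash
python3 -c "
from h import *
st();w=ctrl.get_image('wrist'); cv2.imwrite('pics/w8.png',w['color']);go([0.4700,0.3533,0.33])"
```

```text
t 11.47 pos [0.4696 0.3548 0.1761] yhead -61.48 tilt 1.765 F [-0.29  1.03  6.69] T [ 0.32  0.24 -0.01] w 0.0208
shift [   3.3    4.5 -153.8] |154|
```

View pics/w8.png

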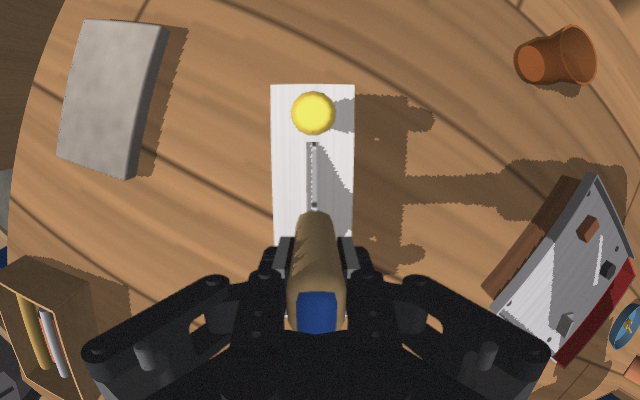

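move_arm([
  [0,0,-6],
  [0,1,-18],
  [1,1,-34],
  [1,2,-52],
  [2,2,-72],
  [2,3,-92],
  [2,3,-112],
  [3,4,-132],
  [3,4,-147],
  [3,5,-154],
], roll=[0,0,0,0,0,0,0,0,0,0])

```text
time: 12.35
tool_pos: [0.4706, 0.353, 0.3337]
tcp_rot: [[0.878, 0.478, 0.034], [0.478, -0.878, -0.004], [0.028, 0.019, -0.999]]
ft_force: [-0.2, 0.9, -1.6]
gripper_width: 0.0209
```

```bash
python3 -c "
from h import *
st();w=ctrl.get_image('scene'); cv2.imwrite('pics/s2.png',w['color'][100:350,250:550].repeat(2,0).repeat(2,1));
w=ctrl.get_image('wrist'); cv2.imwrite('pics/w9.png',w['color'])"
```

```text
t 12.35 pos [0.4706 0.353  0.3337] yhead -61.47 tilt 1.966 F [-0.18  0.87 -1.59] T [ 0.04  0.03 -0.05] w 0.0209
```

View pics/s2.png

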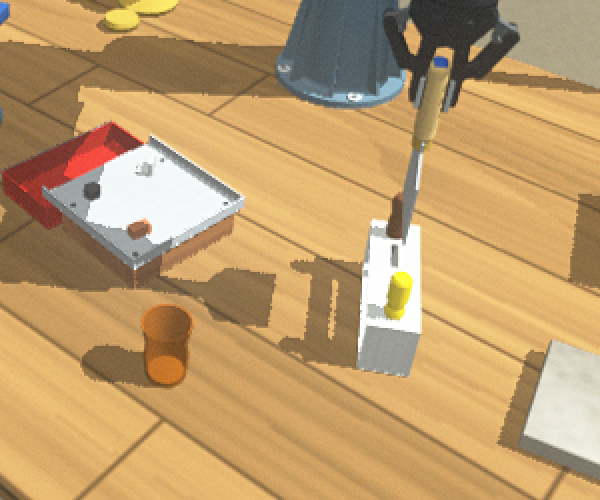

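View pics/w9.png

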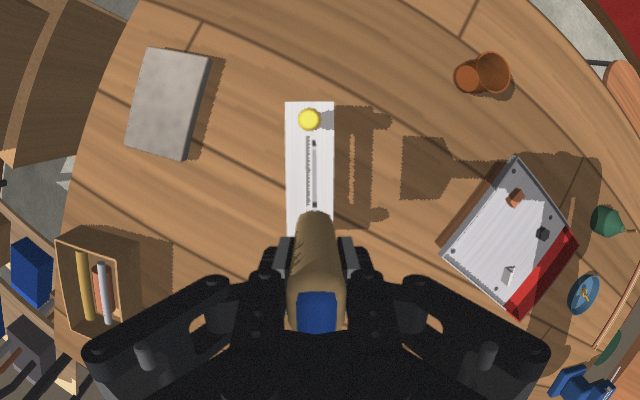

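The scraper is clear with its edge at about 0.155 m. The stand is upright and the file and screwdriver are in place. I'll check the tool-tilt drift while holding still.

```bash
python3 -c "
from h import *
for i in range(4):
  st(); s=ctrl.sense(); print(np.round(s['tcp_rot'],4)[:,2], s['joint_positions']); ctrl.get_image('wrist')
"
```

```text
t 12.45 pos [0.4705 0.3527 0.3322] yhead -61.48 tilt 1.922 F [ 0.27  0.02 -1.08] T [-0.01 -0.04  0.01] w 0.0210
[ 0.0333 -0.0041 -0.9994] [25.8384  7.9891 85.6948 -1.0447 84.7009 87.3859]
t 12.50 pos [0.47   0.3525 0.3305] yhead -61.48 tilt 1.799 F [ 0.51 -1.07 -2.48] T [-0.    0.04 -0.01] w 0.0209
[ 0.031  -0.0051 -0.9995] [25.8404  8.0626 85.8033 -1.0409 84.664  87.3902]
t 12.55 pos [0.4696 0.3524 0.3294] yhead -61.48 tilt 1.709 F [-0.16  0.19 -0.95] T [-0.02 -0.01 -0.04] w 0.0210
[ 0.0292 -0.0059 -0.9996] [25.8403  8.1144 85.8673 -1.0372 84.6574 87.3939]
t 12.60 pos [0.4694 0.3523 0.3288] yhead -61.48 tilt 1.658 F [-0.29 -0.01 -1.71] T [ 0.01  0.03 -0.03] w 0.0210
[ 0.0282 -0.0063 -0.9996] [25.8424  8.1499 85.8964 -1.0342 84.6549 87.3943]
```

```bash
cat >> h.py <<'E'
TO=np.array([0.5354,0.0139]); TX=np.array([0.9895,-0.1444]); TY=np.array([0.1444,0.9895])
def tray(x,y,z): return [*(TO+TX*x+TY*y),z]
def intray(p): d=np.array(p)[:2]-TO; return np.array([d@TX,d@TY])
E
python3 -c "
from h import *
st();go(tray(.036,.080,.325),-98.3)"
```

```text
t 12.65 pos [0.4694 0.3523 0.3286] yhead -61.48 tilt 1.642 F [-0.01 -0.15 -2.41] T [0.01 0.03 0.02] w 0.0208
shift [-27.  286.3   8.5] |288| roll 0.643 rad (alt -2.499) j6 87.4
```

move_arm([
  [-1,12,0],
  [-4,40,1],
  [-7,74,2],
  [-10,108,3],
  [-13,142,4],
  [-16,176,5],
  [-20,215,6],
  [-23,250,7],
  [-26,276,8],
  [-27,286,8],
], roll=[0,0.07,0.15,0.25,0.35,0.45,0.55,0.62,0.64,0.64])

```text
time: 13.48
tool_pos: [0.5831, 0.0835, 0.3241]
tcp_rot: [[0.989, -0.146, 0.026], [-0.146, -0.989, -0.008], [0.027, 0.004, -1.0]]
ft_force: [-0.7, 0.4, -1.6]
gripper_width: 0.021
```

```bash
python3 -c "
from h import *
st();ctrl.get_image('wrist');ctrl.get_image('wrist');st();w=ctrl.get_image('scene'); cv2.imwrite('pics/s3.png',w['color'][80:280,200:500].repeat(2,0).repeat(2,1));
w=ctrl.get_image('wrist'); cv2.imwrite('pics/w10.png',w['color']);print(intray(ctrl.sense()['tool_pos']));go(tray(.036,.080,.235),-98.3)"
```

```text
t 13.48 pos [0.5831 0.0835 0.3241] yhead -98.42 tilt 1.564 F [-0.74  0.36 -1.63] T [0.01 0.05 0.02] w 0.0210
t 13.58 pos [0.5826 0.0858 0.3244] yhead -98.30 tilt 1.548 F [ 0.31  0.49 -1.57] T [ 0.02 -0.01  0.01] w 0.0210
[0.0353 0.0805]
shift [-1.7  0.4 89.9] |90| roll 0.003 rad (alt -3.139) j6 95.4
```

View pics/s3.png

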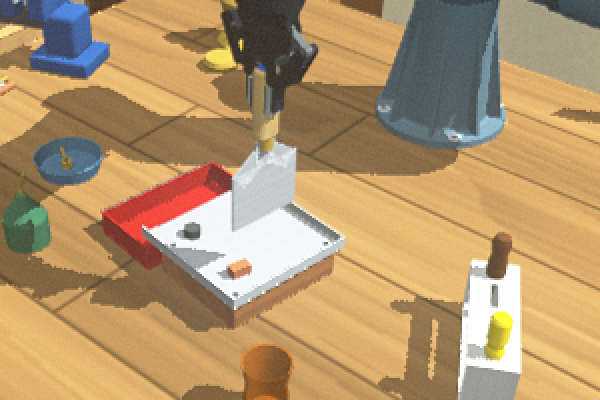

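View pics/w10.png

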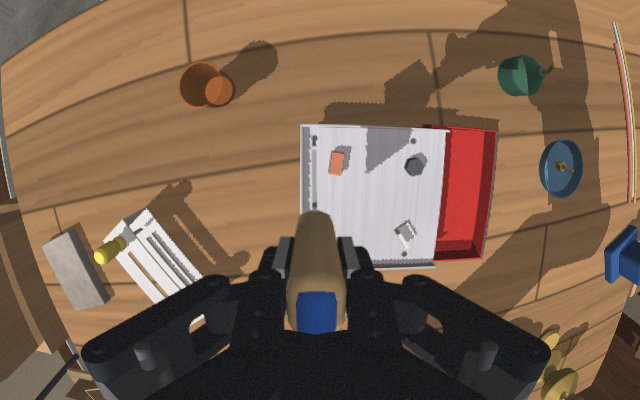

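The scene view shows the scraper upright, with the lower blade corners at about (316,195) and (348,178) in full-image pixels. The bar, hex and angle are still in the tray. I'll compare these with the model.

Run:
```python
from h import *
im=ctrl.get_image("scene"); s=ctrl.sense(); p=np.array(s["tool_pos"]); R=np.array(s["tcp_rot"])
for dn in ([0,0,-1],R[:,2]):
    c=p+np.array(dn)*0.173
    u=np.array([*TX,0])
    print(proj(im,[c-u*.05,c+u*.05]), c, intray(c))
a=im["color"][125:205,300:365]; cv2.imwrite("pics/s3z.png",cv2.resize(a,None,fx=7,fy=7,interpolation=cv2.INTER_CUBIC))
```

```text
[[346.7161 179.4514]
 [316.193  195.3596]] [0.5818 0.0891 0.1521] [0.0351 0.0811]
[[345.2305 180.0991]
 [314.5801 196.068 ]] [0.5865 0.0881 0.1522] [0.0398 0.0808]
```

View pics/s3z.png

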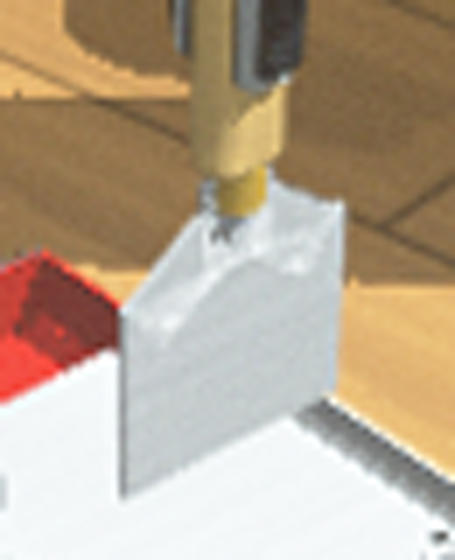

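Run:
```python
from h import *
from scipy.optimize import least_squares
im=ctrl.get_image("scene"); s=ctrl.sense(); p=np.array(s["tool_pos"])
obs=np.array([(122,497),(337,398),(122,312),(344,205)])/7+[300,125]-.4
b=np.array([[.05,0,0],[-.05,0,0],[.05,0,.078],[-.05,0,.078]])
def f(q,full=False):
    # q: dx,dy(tray),dz, inplane tilt a, out tilt b
    X=np.array([*TX,0]);Y=np.array([*TY,0]);Z=np.array([0,0,1.])
    Xr=X*np.cos(q[3])+Z*np.sin(q[3]); Zr=Z*np.cos(q[3])-X*np.sin(q[3])
    Zr=Zr*np.cos(q[4])+Y*np.sin(q[4])
    c=p-[0,0,.173]+X*q[0]+Y*q[1]+Z*q[2]
    P=c+b[:,:1]*Xr+b[:,2:]*Zr
    return P
print("obs",obs); print("model",proj(im,f(np.zeros(5))))
pr=np.array([.004,.004,.003,.02,.02])
r=least_squares(lambda q:np.r_[((proj(im,f(q))-obs)/0.5).ravel(),q/pr],np.zeros(5))
print(r.x[:3]*1000,np.degrees(r.x[3:]),proj(im,f(r.x)))
```

```text
obs [[317.0286 195.6   ]
 [347.7429 181.4571]
 [317.0286 169.1714]
 [348.7429 153.8857]]
model [[316.2933 195.3559]
 [346.8201 179.4437]
 [316.305  168.5183]
 [348.1299 153.1236]]
[ 0.0732  2.554  -1.6311] [ 0.8242 -0.6047] [[316.962  196.1698]
 [347.4594 180.676 ]
 [317.1442 169.0101]
 [348.9009 154.1011]]
```

The fit puts the blade within 1° of upright and 3 mm of the model. Lowering it behind the bar.

```bash
python3 -c "
from h import *
st();go(tray(.036,.081,.229),-98.3)"
```

```text
t 13.78 pos [0.5818 0.0895 0.3253] yhead -98.03 tilt 1.608 F [ 0.08  0.35 -1.57] T [-0.02 -0.01 -0.02] w 0.0210
shift [-1.7  0.3 96.3] |96| roll 0.005 rad (alt -3.137) j6 95.4
```

move_arm([
  [-1,0,15],
  [-2,0,40],
  [-2,0,65],
  [-2,0,82],
  [-2,0,91],
  [-2,0,95],
  [-2,0,96],
  [-2,0,96],
], roll=[0,0,0,0,0,0,0,0])

```text
time: 14.45
tool_pos: [0.5829, 0.0897, 0.2303]
tcp_rot: [[0.99, -0.139, 0.029], [-0.139, -0.99, -0.006], [0.029, 0.002, -1.0]]
ft_force: [0.1, 1.4, -1.3]
gripper_width: 0.0211
```

```bash
python3 -c "
from h import *
st();w=ctrl.get_image('scene'); a=w['color'][125:245,260:380]; cv2.imwrite('pics/s4.png',cv2.resize(a,None,fx=5,fy=5,interpolation=cv2.INTER_CUBIC));st();print(intray(ctrl.sense()['tool_pos']));go(tray(.036,-.12,.229),-98.3)"
```

```text
t 14.45 pos [0.5829 0.0897 0.2303] yhead -97.97 tilt 1.689 F [ 0.1   1.41 -1.33] T [-0.    0.01  0.03] w 0.0211
t 14.50 pos [0.5832 0.0895 0.2308] yhead -97.99 tilt 1.737 F [ 0.41  0.28 -2.18] T [-0.02  0.01 -0.02] w 0.0210
[0.0364 0.0817]
shift [ -1.6 201.7   2.1] |202| roll 0.005 rad (alt -3.136) j6 95.4
```

View pics/s4.png

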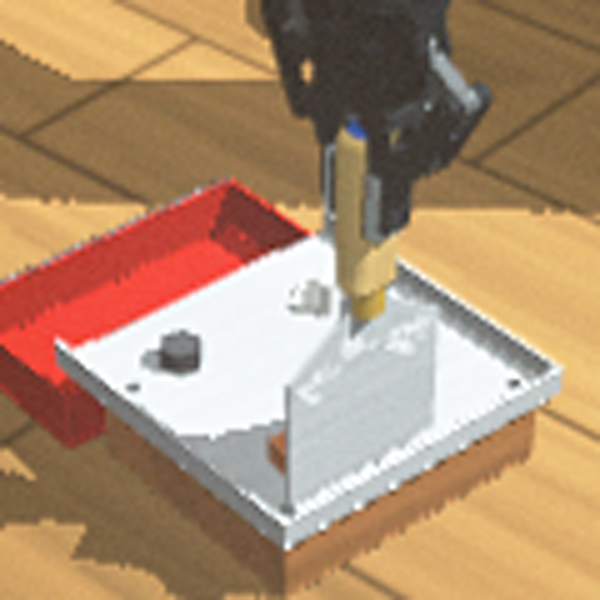

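The blade is down behind the bar, well clear of the wall. Sweeping pass 1.

move_arm([
  [0,4,1],
  [0,12,1],
  [0,22,1],
  [-1,33,1],
  [-1,44,1],
  [-1,55,1],
  [-1,66,1],
  [-1,77,1],
  [-1,88,1],
  [-1,99,1],
], roll=[0,0,0,0,0,0,0,0,0,0])

```text
time: 15.33
tool_pos: [0.5683, -0.0097, 0.2299]
tcp_rot: [[0.99, -0.139, 0.03], [-0.139, -0.99, -0.006], [0.03, 0.002, -1.0]]
ft_force: [0.5, 1.0, -1.5]
gripper_width: 0.021
```

```bash
python3 -c "
from h import *
st();w=ctrl.get_image('scene'); a=w['color'][125:245,260:380]; cv2.imwrite('pics/s5.png',cv2.resize(a,None,fx=5,fy=5,interpolation=cv2.INTER_CUBIC));st();print(intray(ctrl.sense()['tool_pos']));go(tray(.036,-.125,.229),-98.3)"
```

```text
t 15.33 pos [ 0.5683 -0.0097  0.2299] yhead -98.01 tilt 1.734 F [ 0.49  0.98 -1.5 ] T [ 0.13 -0.02  0.  ] w 0.0210
t 15.38 pos [ 0.5682 -0.0114  0.2299] yhead -98.06 tilt 1.738 F [ 0.47 -1.71 -2.46] T [-0.08  0.03  0.  ] w 0.0209
[ 0.0361 -0.0203]
shift [ -0.6 104.6   1.2] |105| roll 0.004 rad (alt -3.137) j6 85.0
```

View pics/s5.png

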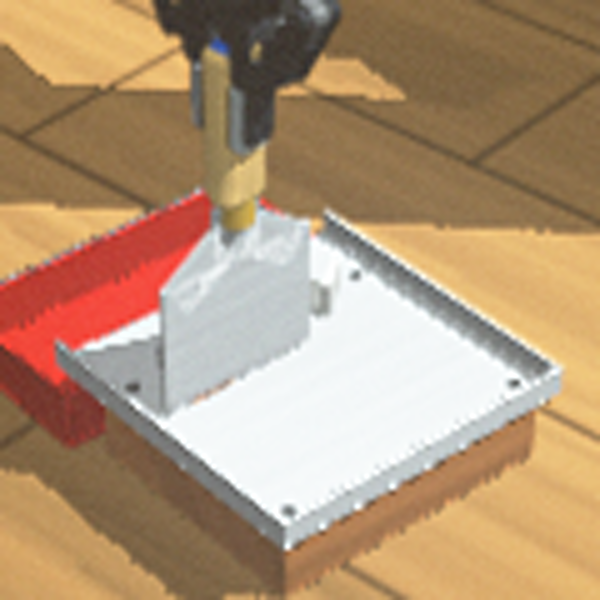

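The blade is mid-tray pushing the bar, with copper showing at its foot near (205,390), and the angle is clear of the blade end. Continuing past the edge.

move_arm([
  [0,8,1],
  [0,18,1],
  [0,29,1],
  [0,40,1],
  [0,51,1],
  [0,62,1],
  [0,73,1],
  [0,84,1],
  [0,95,1],
  [0,104,1],
], roll=[0,0,0,0,0,0,0,0,0,0])

```text
time: 16.22
tool_pos: [0.5534, -0.1159, 0.2292]
tcp_rot: [[0.99, -0.141, 0.029], [-0.141, -0.99, -0.008], [0.03, 0.004, -1.0]]
ft_force: [-0.6, 0.2, -1.5]
gripper_width: 0.0214
```

```bash
python3 -c "
from h import *
st();w=ctrl.get_image('scene'); a=w['color'][125:245,240:380]; cv2.imwrite('pics/s6.png',cv2.resize(a,None,fx=5,fy=5,interpolation=cv2.INTER_CUBIC));w=ctrl.get_image('wrist'); cv2.imwrite('pics/w11.png',w['color']);st();print(intray(ctrl.sense()['tool_pos']))"
```

```text
t 16.22 pos [ 0.5534 -0.1159  0.2292] yhead -98.09 tilt 1.743 F [-0.58  0.23 -1.48] T [-0.03  0.04 -0.01] w 0.0214
t 16.32 pos [ 0.5535 -0.1161  0.2292] yhead -98.16 tilt 1.745 F [ 0.03  0.33 -1.12] T [-0.01  0.01 -0.05] w 0.0214
[ 0.0366 -0.126 ]
```

View pics/s6.png

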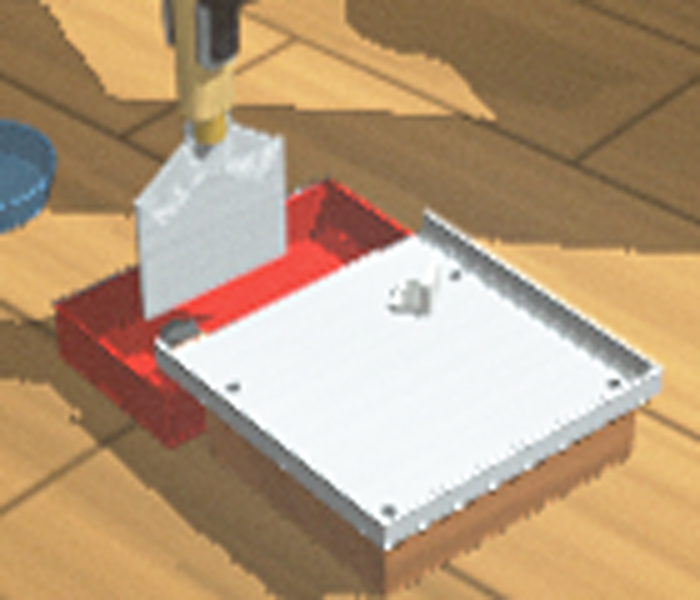

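View pics/w11.png

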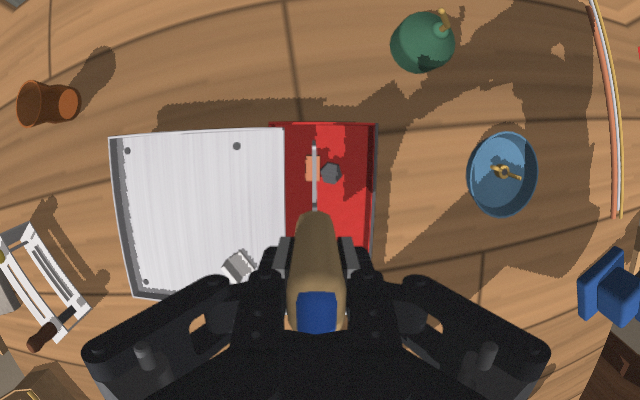

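The hex and bar are in the pan, at (330,172) and (312,170) in the wrist view. Only the angle is left on the tray, at (240,265). Lifting and going behind it.

```bash
python3 -c "
from h import *
st();go(tray(-.042,.015,.275),-98.3)"
```

```text
t 16.32 pos [ 0.5535 -0.1161  0.2292] yhead -98.16 tilt 1.745 F [ 0.03  0.33 -1.12] T [-0.01  0.01 -0.05] w 0.0214
shift [ -76.9 -141.   -48.6] |168| roll 0.002 rad (alt -3.139) j6 74.1
```

move_arm([
  [0,0,-15],
  [0,0,-38],
  [-5,-10,-48],
  [-18,-33,-48],
  [-34,-62,-48],
  [-50,-92,-48],
  [-65,-119,-48],
  [-75,-137,-48],
  [-77,-141,-48],
  [-77,-141,-48],
], roll=[0,0,0,0,0,0,0,0,0,0])

```text
time: 17.15
tool_pos: [0.4952, 0.0368, 0.2745]
tcp_rot: [[0.99, -0.139, 0.03], [-0.139, -0.99, -0.008], [0.031, 0.003, -1.0]]
ft_force: [0.2, -0.2, -0.6]
gripper_width: 0.0211
```

```bash
python3 -c "
from h import *
st();w=ctrl.get_image('wrist'); cv2.imwrite('pics/w12.png',w['color']);
w=ctrl.get_image('scene'); a=w['color'][125:245,240:380]; cv2.imwrite('pics/s7.png',cv2.resize(a,None,fx=5,fy=5,interpolation=cv2.INTER_CUBIC));st();print(intray(ctrl.sense()['tool_pos']));go(tray(-.042,.015,.228),-98.3)"
```

```text
t 17.15 pos [0.4952 0.0368 0.2745] yhead -97.98 tilt 1.774 F [ 0.21 -0.2  -0.62] T [-0.03  0.02  0.01] w 0.0211
t 17.25 pos [0.4961 0.0348 0.2745] yhead -98.12 tilt 1.796 F [ 0.56  0.04 -2.05] T [0.03 0.02 0.02] w 0.0208
[-0.0419  0.015 ]
shift [-1.6 -0.2 46.5] |47| roll 0.003 rad (alt -3.138) j6 88.6
```

View pics/s7.png

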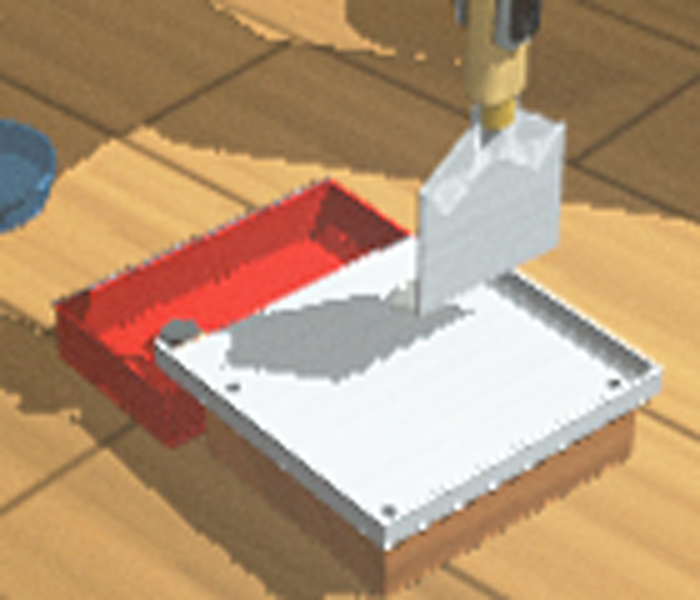

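View pics/w12.png

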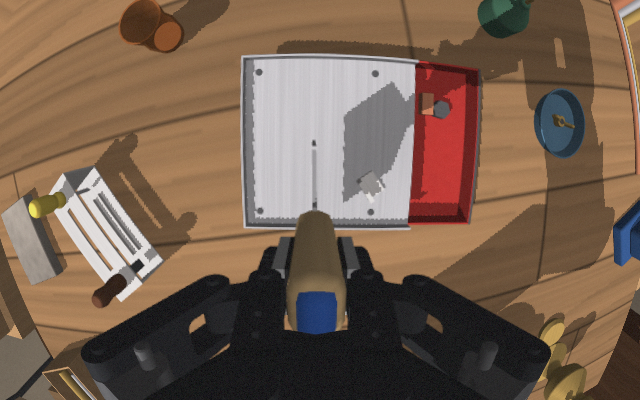

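The angle is at (370,185), ahead of the blade. Lowering with a small shift away from the side wall, then sweeping.

move_arm([
  [2,0,10],
  [4,0,25],
  [4,0,38],
  [4,0,44],
  [4,0,46],
  [4,0,46],
  [4,8,46],
  [4,17,46],
  [4,27,46],
  [4,38,46],
], roll=[0,0,0,0,0,0,0,0,0,0])

```text
time: 18.08
tool_pos: [0.4962, -0.005, 0.2295]
tcp_rot: [[0.989, -0.141, 0.031], [-0.141, -0.99, -0.009], [0.032, 0.004, -0.999]]
ft_force: [-0.3, -0.1, -0.9]
gripper_width: 0.0212
```

```bash
python3 -c "
from h import *
st();w=ctrl.get_image('scene'); a=w['color'][125:245,240:380]; cv2.imwrite('pics/s8.png',cv2.resize(a,None,fx=5,fy=5,interpolation=cv2.INTER_CUBIC));st();print(intray(ctrl.sense()['tool_pos']));go(tray(-.036,-.125,.228),-98.3)"
```

```text
t 18.08 pos [ 0.4962 -0.005   0.2295] yhead -98.12 tilt 1.865 F [-0.29 -0.08 -0.91] T [-0.02  0.07  0.  ] w 0.0212
t 18.13 pos [ 0.4961 -0.0067  0.2294] yhead -98.17 tilt 1.867 F [ 0.73 -1.89 -2.46] T [-0.06 -0.02  0.02] w 0.0212
[-0.0359 -0.0261]
shift [-0.3 98.9  2. ] |99| roll 0.002 rad (alt -3.139) j6 83.8
```

View pics/s8.png

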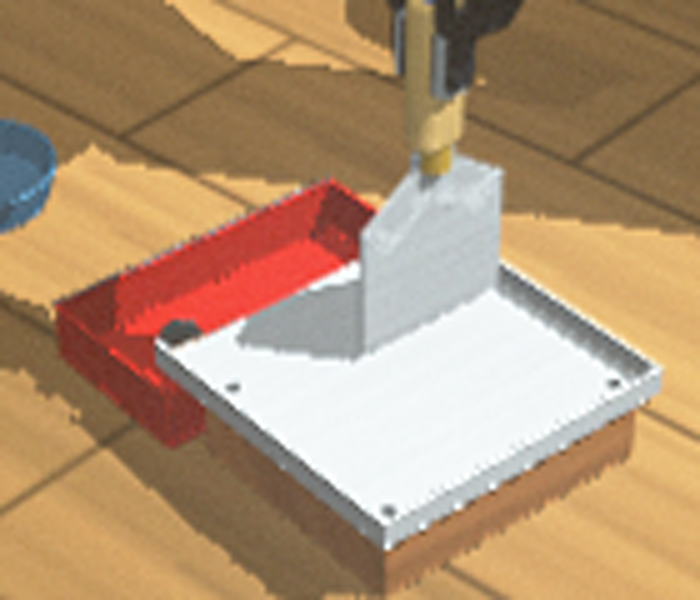

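move_arm([
  [0,8,1],
  [0,18,1],
  [0,29,1],
  [0,40,1],
  [0,51,1],
  [0,62,1],
  [0,73,1],
  [0,84,1],
  [0,95,1],
  [0,100,1],
], roll=[0,0,0,0,0,0,0,0,0,0])

```text
time: 18.97
tool_pos: [0.4817, -0.1074, 0.229]
tcp_rot: [[0.989, -0.143, 0.031], [-0.143, -0.99, -0.011], [0.032, 0.006, -0.999]]
ft_force: [0.8, -0.4, -1.6]
gripper_width: 0.0214
```

```bash
python3 -c "
from h import *
st();w=ctrl.get_image('scene'); a=w['color'][125:245,240:380]; cv2.imwrite('pics/s9.png',cv2.resize(a,None,fx=5,fy=5,interpolation=cv2.INTER_CUBIC));w=ctrl.get_image('top'); cv2.imwrite('pics/t9.png',w['color'][150:270,260:480].repeat(3,0).repeat(3,1));st();print(intray(ctrl.sense()['tool_pos']));go(tray(-.036,-.125,.33),-98.3)"
```

```text
t 18.97 pos [ 0.4817 -0.1074  0.229 ] yhead -98.23 tilt 1.880 F [ 0.76 -0.44 -1.56] T [0.02 0.05 0.02] w 0.0214
t 19.07 pos [ 0.4818 -0.1067  0.229 ] yhead -98.26 tilt 1.871 F [-0.08 -0.14 -1.38] T [0.05 0.04 0.01] w 0.0209
[-0.0356 -0.1271]
shift [   2.9   -1.5 -101. ] |101| roll 0.001 rad (alt -3.141) j6 71.7
```

View pics/s9.png

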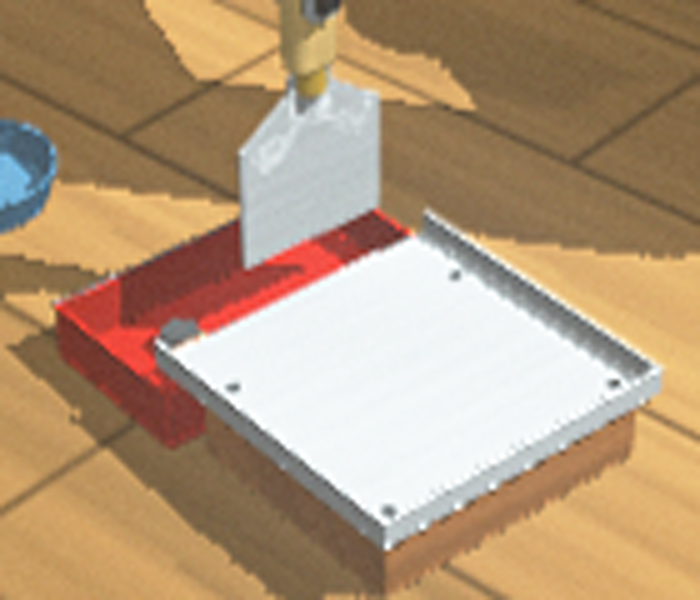

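View pics/t9.png

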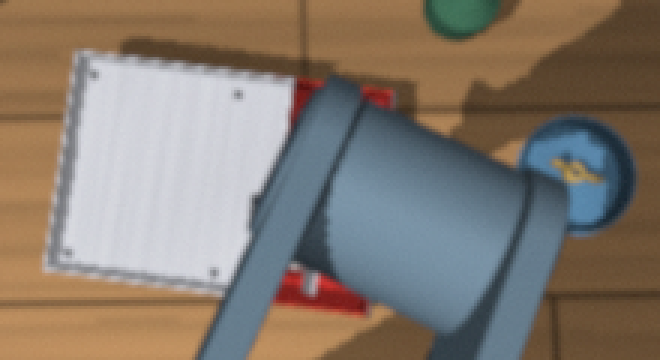

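The tray is empty. Lifting to check the pan.

move_arm([
  [0,0,-10],
  [1,0,-30],
  [1,-1,-55],
  [2,-1,-78],
  [2,-1,-92],
  [3,-1,-99],
  [3,-1,-101],
  [3,-1,-101],
  [3,-1,-101],
], roll=[0,0,0,0,0,0,0,0,0])

```text
time: 19.82
tool_pos: [0.4813, -0.1047, 0.3289]
tcp_rot: [[0.989, -0.143, 0.029], [-0.143, -0.99, -0.009], [0.03, 0.005, -1.0]]
ft_force: [-0.3, -0.1, -1.4]
gripper_width: 0.021
```

```bash
python3 -c "
from h import *
st();w=ctrl.get_image('wrist'); cv2.imwrite('pics/w13.png',w['color']);
w=ctrl.get_image('scene'); a=w['color'][125:245,240:380]; cv2.imwrite('pics/s10.png',cv2.resize(a,None,fx=5,fy=5,interpolation=cv2.INTER_CUBIC));st();go([.51,.10,.33],-61.4);go([.4684,.3535,.33],-61.4)"
```

```text
t 19.82 pos [ 0.4813 -0.1047  0.3289] yhead -98.24 tilt 1.764 F [-0.27 -0.06 -1.35] T [ 0.01 -0.03  0.04] w 0.0210
t 19.92 pos [ 0.4812 -0.1048  0.3286] yhead -98.25 tilt 1.729 F [ 0.07  0.41 -2.55] T [ 0.01  0.04 -0.03] w 0.0208
shift [  -0.8 -206.8   -2.4] |207| roll -0.643 rad (alt 2.498) j6 71.9
shift [ -78.3 -451.7   -5.9] |458| roll -0.643 rad (alt 2.498) j6 71.9
```

View pics/w13.png

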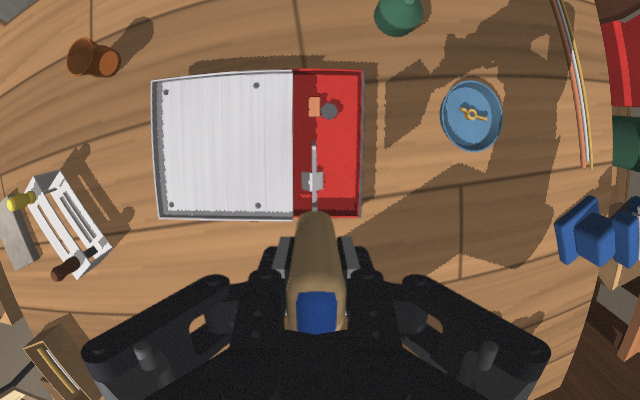

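View pics/s10.png

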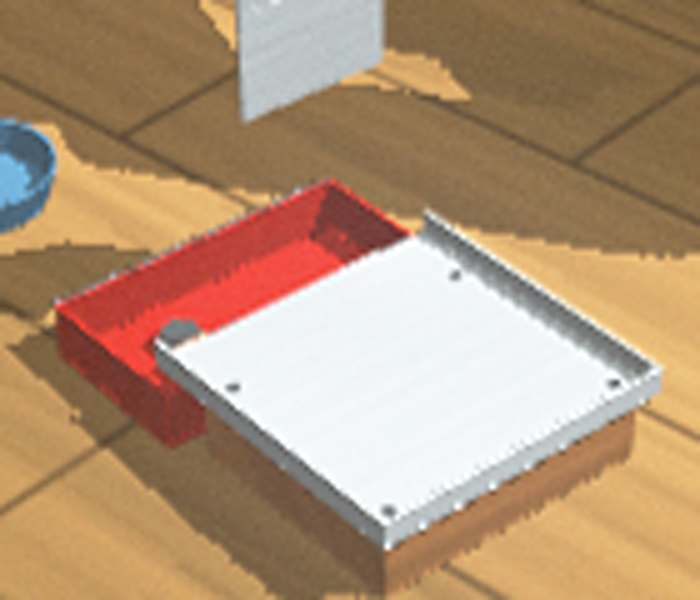

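All three offcuts are in the pan: the hex at (330,110), the bar at (314,106) and the angle at (312,181). Returning to the stand.

```bash
python3 -c "
from h import *
st();go([.4696,.3548,.335],-61.45)"
```

```text
t 19.92 pos [ 0.4812 -0.1048  0.3286] yhead -98.25 tilt 1.729 F [ 0.07  0.41 -2.55] T [ 0.01  0.04 -0.03] w 0.0208
shift [ -77.2 -453.1  -10.9] |460| roll -0.642 rad (alt 2.499) j6 71.9
```

move_arm([
  [-2,-12,-5],
  [-6,-35,-10],
  [-11,-65,-11],
  [-17,-97,-11],
  [-22,-130,-11],
  [-28,-162,-11],
  [-33,-194,-11],
  [-38,-222,-11],
  [-40,-234,-11],
  [-40,-236,-11],
], roll=[-0.02,-0.06,-0.1,-0.15,-0.2,-0.25,-0.29,-0.31,-0.32,-0.32])

```text
time: 20.75
tool_pos: [0.4742, 0.1375, 0.3368]
tcp_rot: [[0.983, 0.18, 0.027], [0.18, -0.984, -0.008], [0.026, 0.013, -1.0]]
ft_force: [-0.5, -0.2, -0.8]
gripper_width: 0.0212
```

```bash
python3 -c "
from h import *
ctrl.get_image('wrist');st();go([.4696,.3548,.335],-61.45)"
```

```text
t 20.80 pos [0.4745 0.1364 0.3368] yhead -79.73 tilt 1.661 F [-0.09  0.04 -0.6 ] T [0.02 0.02 0.03] w 0.0212
shift [  34.1 -215.8   -0.3] |218| roll -0.319 rad (alt 2.822) j6 82.4
```

move_arm([
  [2,-12,0],
  [6,-36,0],
  [11,-68,0],
  [16,-100,0],
  [21,-132,0],
  [26,-164,0],
  [30,-193,0],
  [33,-210,0],
  [34,-216,0],
  [34,-216,0],
], roll=[-0.02,-0.06,-0.12,-0.18,-0.24,-0.29,-0.32,-0.32,-0.32,-0.32])

```text
time: 21.63
tool_pos: [0.4695, 0.3552, 0.3341]
tcp_rot: [[0.877, 0.479, 0.027], [0.48, -0.877, -0.01], [0.019, 0.021, -1.0]]
ft_force: [-0.3, -0.2, -1.5]
gripper_width: 0.0207
```

```bash
python3 -c "
from h import *
import pickle
st();ctrl.get_image('wrist');ctrl.get_image('wrist')
w=ctrl.get_image('wrist'); st(); cv2.imwrite('pics/w14.png',w['color']); pickle.dump(w,open('w14.pkl','wb'))
a=np.hstack([cv2.resize(cv2.imread('pics/w9.png')[90:215,260:350],None,fx=4,fy=4,interpolation=cv2.INTER_CUBIC),cv2.resize(w['color'][90:215,260:350],None,fx=4,fy=4,interpolation=cv2.INTER_CUBIC)]); cv2.imwrite('pics/w14z.png',a)
go([.4696,.3548,.335],-61.45)"
```

```text
t 21.63 pos [0.4695 0.3552 0.3341] yhead -61.35 tilt 1.618 F [-0.34 -0.2  -1.49] T [-0.04  0.02  0.04] w 0.0207
t 21.78 pos [0.4699 0.3536 0.3346] yhead -61.48 tilt 1.659 F [ 0.57  0.15 -2.26] T [0.   0.06 0.07] w 0.0212
shift [ 0.4 -1.2 -0.4] |1| roll -0.001 rad (alt 3.141) j6 87.6
```

View pics/w14z.png

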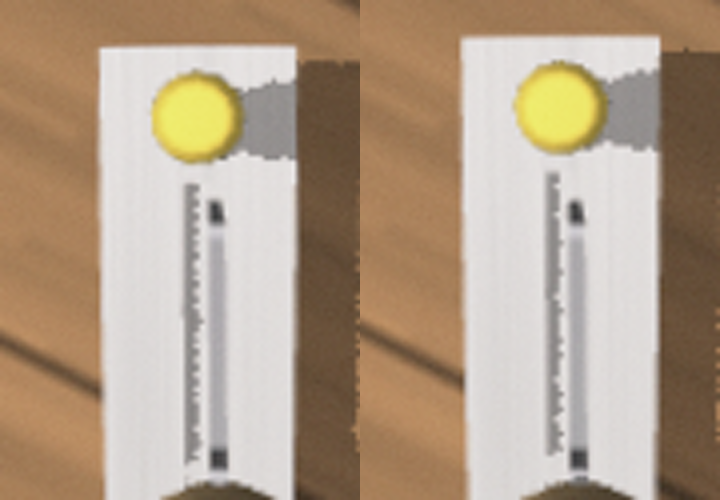

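Run:
```python
from h import *
import pickle
w=pickle.load(open('w14.pkl','rb')); s=ctrl.sense(); p=np.array(s["tool_pos"]); R=np.array(s["tcp_rot"])
Z=lambda q:((np.atleast_2d(q)-[260,90])*4+[360,0]).round(0)
for nm,d in (("vert",np.array([0,0,-1.])),("par",R[:,2])):
    c=p+d*.173; print(nm,"edge",Z(wproj(w,[c+R[:,0]*.05,c-R[:,0]*.05])),"shoulder",Z(wproj(w,[c-d*.078+R[:,0]*.05])))
h=np.radians(28.6);u=np.array([np.cos(h),np.sin(h),0]);v=np.array([-np.sin(h),np.cos(h),0]);c=np.array([.4684,.3535,.075])
print("slot",Z(wproj(w,[c+u*.053,c-u*.053])),"corners",Z(wproj(w,[c+u*.095+v*.03,c+u*.095-v*.03])))
print("sd top",Z(wproj(w,[c+u*.072+[0,0,.06]])))
unZ=lambda q:(np.atleast_2d(q)-[360,0])/4.+[260,90]
m=wback(w,unZ([(462,38),(660,37)]),.075); print("top-right corners",m, m.mean(0)-u*.095, np.degrees(np.arctan2(*(m[0]-m[1])[[1,0]]))-90)
print("top slot end at",wback(w,unZ([(577,201),(552,175)]),.075), c+u*.053)
```

```text
vert edge [[564. 191.]
 [564. 588.]] shoulder [[568. 213.]]
par edge [[580. 176.]
 [579. 576.]] shoulder [[579. 203.]]
slot [[559. 171.]
 [560. 504.]] corners [[460.  35.]
 [658.  35.]]
sd top [[560. 105.]]
top-right corners [[0.537  0.4243 0.075 ]
 [0.5659 0.3717 0.075 ]] [0.4681 0.3525 0.075 ] 28.788002203203092
top slot end at [[0.5094 0.3696 0.075 ]
 [0.5128 0.3801 0.075 ]] [0.5149 0.3789 0.075 ]
```

View pics/w14.png

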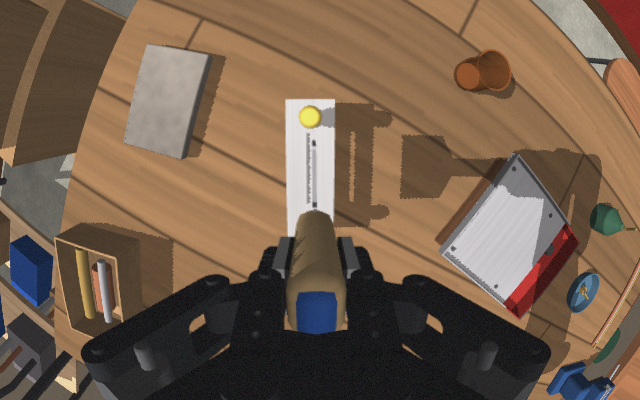

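Comparing with the picture taken at extraction, the blade is about 4 mm off in tool y and 3 mm in tool x from the slot centre. I'll correct that and lower to just above the top sheet, then look again.

move_arm([
  [1,-2,5],
  [2,-3,20],
  [3,-4,38],
  [3,-4,54],
  [3,-4,63],
  [3,-4,66],
  [3,-4,66],
  [3,-4,66],
], roll=[0,0,0,0,0,0,0,0])

```text
time: 22.45
tool_pos: [0.4729, 0.3577, 0.2694]
tcp_rot: [[0.879, 0.477, 0.028], [0.477, -0.879, -0.009], [0.02, 0.022, -1.0]]
ft_force: [-0.1, 0.5, -0.8]
gripper_width: 0.0212
```

```bash
python3 -c "
from h import *
import pickle
st();ctrl.get_image('wrist');ctrl.get_image('wrist')
w=ctrl.get_image('wrist'); st(); cv2.imwrite('pics/w15.png',w['color']); pickle.dump(w,open('w15.pkl','wb'))
a=cv2.resize(w['color'][80:225,260:370],None,fx=5,fy=4,interpolation=cv2.INTER_CUBIC); 
sc=ctrl.get_image('scene'); b=cv2.resize(sc['color'][180:280,415:475],None,fx=5,fy=5,interpolation=cv2.INTER_CUBIC);cv2.imwrite('pics/s15z.png',b); pickle.dump(sc,open('s15.pkl','wb'));cv2.imwrite('pics/w15z.png',a)
"
```

```text
t 22.45 pos [0.4729 0.3577 0.2694] yhead -61.52 tilt 1.708 F [-0.08  0.51 -0.77] T [ 0.01 -0.04 -0.01] w 0.0212
t 22.60 pos [0.4729 0.3581 0.2699] yhead -61.49 tilt 1.748 F [-0.07  0.41 -1.66] T [ 0.03 -0.02 -0.03] w 0.0212
```

View pics/w15z.png

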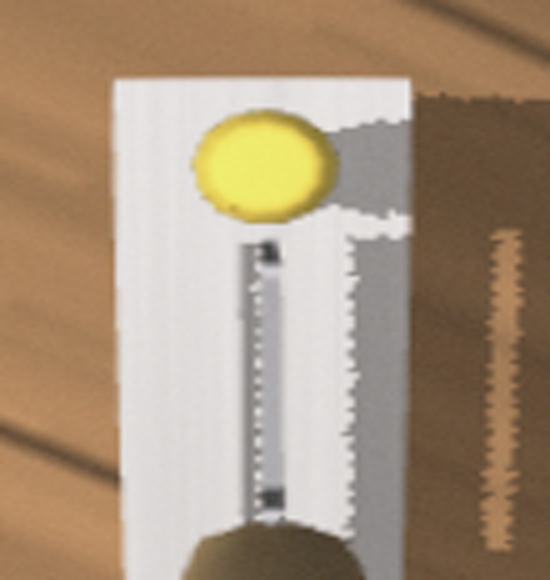

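View pics/s15z.png

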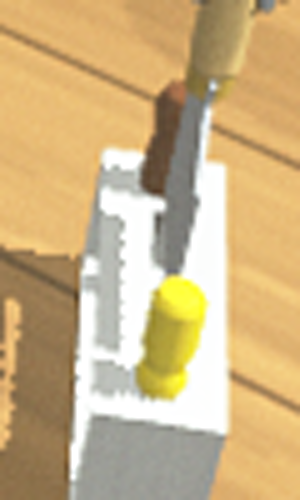

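Run:
```python
from h import *
import pickle
from scipy.optimize import brentq
w=pickle.load(open('w15.pkl','rb')); s=ctrl.sense(); p=np.array(s["tool_pos"]); R=np.array(s["tcp_rot"]); st()
row=lambda x,z:wproj(w,p+R@np.array([x,0,z]))[0]
for z,r in ((.173,140.0),(.095,145.6),(.095,140)):
    x=brentq(lambda x:row(x,z)[1]-r,-.02,.09); print(z,r,"x",x,row(x,z))
U=lambda q:np.atleast_2d(q)/np.array([5.,4.])+[260,80]-.4
m=wback(w,U([(115,80),(411,80)]),.075); u=np.array([np.cos(np.radians(28.7)),np.sin(np.radians(28.7)),0]); v=np.array([-u[1],u[0],0])
c=m.mean(0)-u*.095; print("stand",c,m)
print("slot end px", (wproj(w,[c+u*.053])+.4-[260,80])*[5,4])
sw=wback(w,U([(240,300),(283,300),(118,300),(409,300)]),.075); print("slot/edges y rel",(sw-c)@v)
for ex in (.0,-.0086):
    e=p+R@np.array([ex,0,.173]); print("edge rel stand",(e-c)@u,(e-c)@v,e[2])
    sh=p+R@np.array([ex,0,.10]); print(" at slot level finally y",(sh-c)@v)
# scene view of blade tip
sc=pickle.load(open('s15.pkl','rb')); V=lambda q:((np.atleast_2d(q)+.4-[415,180])*5).round(0)
e=p+R@np.array([0,0,.173])
for dx in (0,-.005,-.0086): print("scene near corner",dx,V(proj(sc,[e+R[:,0]*(.05+dx),e+R[:,0]*(-.05+dx)])))
print("scene slot ends",V(proj(sc,[c+u*.053,c-u*.053])),"stand corners",V(proj(sc,[c+u*.095+v*.03,c+u*.095-v*.03,c-u*.095+v*.03,c-u*.095-v*.03])))
```

```text
t 22.65 pos [0.4728 0.3581 0.2697] yhead -61.49 tilt 1.736 F [-0.47  0.71 -0.57] T [-0.02 -0.    0.01] w 0.0206
0.173 140.0 x 0.044646999011680365 [314.501 140.   ]
0.095 145.6 x 0.046721280611883256 [314.3213 145.6   ]
0.095 140 x 0.050641030589151405 [314.323 140.   ]
stand [0.4683 0.3531 0.075 ] [[0.5374 0.425  0.075 ]
 [0.5659 0.3725 0.075 ]]
slot end px [[263.8563 243.054 ]]
slot/edges y rel [ 0.0049 -0.0039  0.0299 -0.0298]
edge rel stand 0.009989650885575428 -0.0015876078768450792 0.09677084065104519
 at slot level finally y -9.130996264316259e-07
edge rel stand 0.0013916140545692356 -0.001563233960777126 0.0965887182612174
 at slot level finally y 2.3460816441495027e-05
scene near corner 0 [[160. 329.]
 [162. 193.]]
scene near corner -0.005 [[160. 322.]
 [162. 186.]]
scene near corner -0.0086 [[160. 317.]
 [162. 182.]]
scene slot ends [[155. 355.]
 [158. 208.]] stand corners [[223. 431.]
 [ 86. 409.]
 [219. 164.]
 [ 99. 147.]]
```

The solved geometry agrees with the pose the scraper had in its slot at grasp. The blade edge is now 4.8 mm too far along +x and 1.6 mm off in y. Correcting, then entering the slot.

```bash
python3 -c "
from h import *
st();go([.4685,.3567,.243],-61.4)"
```

```text
t 22.65 pos [0.4728 0.3581 0.2697] yhead -61.49 tilt 1.736 F [-0.47  0.71 -0.57] T [-0.02 -0.    0.01] w 0.0206
shift [-5.  -1.4 26.6] |27| roll -0.002 rad (alt 3.140) j6 88.0
```

move_arm([
  [-2,0,0],
  [-4,-1,2],
  [-5,-1,6],
  [-5,-1,8],
  [-5,-1,8],
  [-5,-1,8],
], roll=[0,0,0,0,0,0])

```text
time: 23.15
tool_pos: [0.468, 0.3564, 0.2612]
tcp_rot: [[0.878, 0.477, 0.028], [0.478, -0.878, -0.009], [0.021, 0.022, -1.0]]
ft_force: [0.5, 0.1, -1.2]
gripper_width: 0.0215
```

```bash
cat > chk.py <<'E'
from h import *
import sys,pickle
from scipy.optimize import brentq
n=sys.argv[1]
ctrl.get_image('wrist'); ctrl.get_image('wrist'); w=ctrl.get_image('wrist'); st(); cv2.imwrite(f'pics/w{n}z.png',cv2.resize(w['color'][80:225,260:370],None,fx=5,fy=4,interpolation=cv2.INTER_CUBIC)); pickle.dump(w,open(f'w{n}.pkl','wb'))
s=ctrl.sense(); p=np.array(s["tool_pos"]); R=np.array(s["tcp_rot"])
c=np.array([.4683,.3531,.075]); u=np.array([np.cos(np.radians(28.7)),np.sin(np.radians(28.7)),0]); v=np.array([-u[1],u[0],0])
e=p+R@np.array([-.0052,0,.173]); print("edge rel stand x %.4f y %.4f z %.4f"%((e-c)@u,(e-c)@v,e[2]))
print("slot ends px",((wproj(w,[c+u*.053,c-u*.053])+.4-[260,80])*[5,4]).round(0).tolist(),"corners",((wproj(w,[c+u*.095+v*.03,c+u*.095-v*.03])+.4-[260,80])*[5,4]).round(0).tolist(),"blade corner",((wproj(w,[e+R[:,0]*.05])+.4-[260,80])*[5,4]).round(0).tolist())
E
python3 chk.py 16
```

```text
t 23.30 pos [0.4683 0.3566 0.2616] yhead -61.49 tilt 1.744 F [ 0.08 -0.91 -0.68] T [ 0.03  0.01 -0.03] w 0.0210
edge rel stand x 0.0002 y -0.0007 z 0.0886
slot ends px [[269.0, 225.0], [271.0, 630.0]] corners [[116.0, 58.0], [421.0, 58.0]] blade corner [[275.0, 240.0]]
```

View pics/w16z.png

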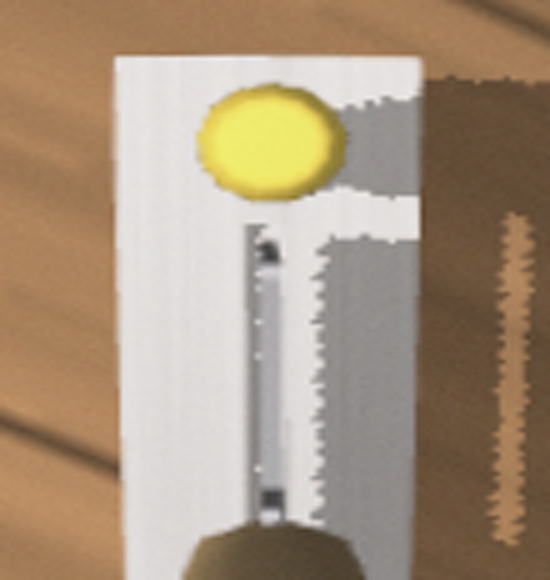

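The blade now sits about 3 mm inside the slot's far end and within its width. Lowering into the slot.

```bash
python3 -c "
from h import *
go([.4683,.3566,.232],-61.5);go([.4683,.3566,.1775],-61.5)"
```

```text
shift [-0.6 -0.7 29.6] |30| roll 0.000 rad (alt -3.141) j6 88.1
shift [-1.8 -1.9 84.1] |84| roll 0.000 rad (alt -3.141) j6 88.1
```

move_arm([
  [0,0,4],
  [0,0,9],
  [0,0,14],
  [0,0,19],
  [-0.5,-0.5,24],
  [-0.5,-0.5,28],
  [-0.5,-0.5,30],
  [-0.5,-0.5,30],
], roll=[0,0,0,0,0,0,0,0])

```text
time: 23.97
tool_pos: [0.4682, 0.3563, 0.2308]
tcp_rot: [[0.878, 0.477, 0.028], [0.478, -0.879, -0.009], [0.02, 0.022, -1.0]]
ft_force: [-0.3, 0.1, -2.0]
gripper_width: 0.0213
```

```bash
python3 chk.py 17; python3 -c "
from h import *
sc=ctrl.get_image('scene'); b=cv2.resize(sc['color'][170:300,405:485],None,fx=5,fy=5,interpolation=cv2.INTER_CUBIC);cv2.imwrite('pics/s17z.png',b)
go([.4683,.3566,.1775],-61.5)"
```

```text
t 24.12 pos [0.4687 0.3566 0.2319] yhead -61.49 tilt 1.765 F [ 0.41 -0.66 -2.49] T [ 0.06  0.04 -0.02] w 0.0213
edge rel stand x 0.0006 y -0.0009 z 0.0589
slot ends px [[271.0, 232.0], [273.0, 675.0]] corners [[101.0, 47.0], [439.0, 47.0]] blade corner [[275.0, 239.0]]
shift [-1.6 -1.4 54.5] |55| roll 0.000 rad (alt -3.141) j6 88.1
```

View pics/w17z.png

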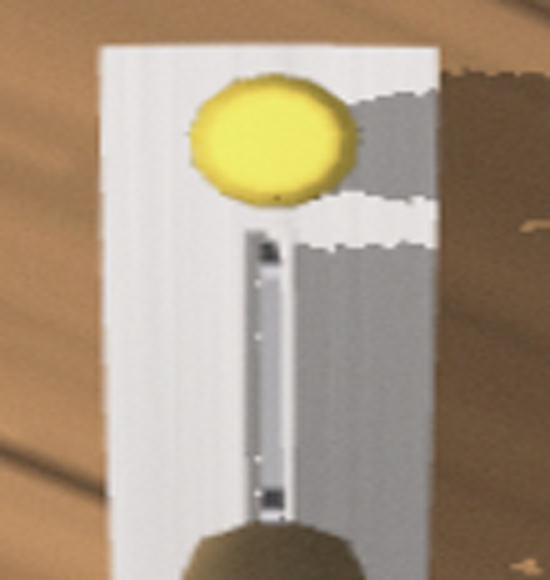

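View pics/s17z.png

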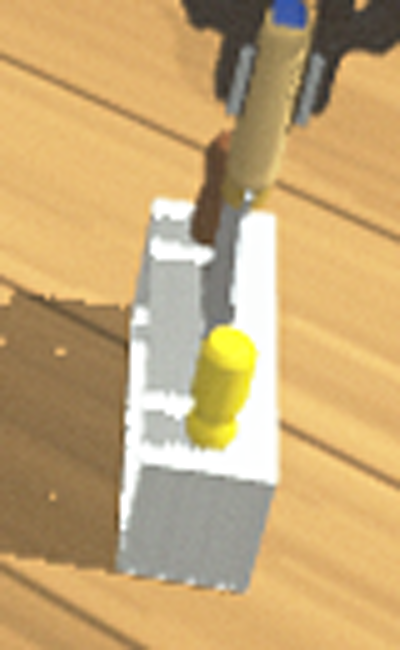

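The blade is in the slot with no contact force and the stand is upright. Continuing down.

move_arm([
  [0,0,6],
  [0,0,13],
  [-0.5,-0.5,20],
  [-0.5,-0.5,27],
  [-1,-1,34],
  [-1,-1,40],
  [-1.5,-1.5,45],
  [-1.5,-1.5,49],
  [-1.5,-1.5,52],
  [-1.5,-1.5,52],
], roll=[0,0,0,0,0,0,0,0,0,0])

```text
time: 25.0
tool_pos: [0.468, 0.3566, 0.1792]
tcp_rot: [[0.878, 0.477, 0.029], [0.478, -0.879, -0.009], [0.021, 0.022, -1.0]]
ft_force: [0.1, 0.4, -1.3]
gripper_width: 0.0209
```

```bash
python3 chk.py 18; python3 -c "
from h import *
sc=ctrl.get_image('scene'); b=cv2.resize(sc['color'][170:300,405:485],None,fx=5,fy=5,interpolation=cv2.INTER_CUBIC);cv2.imwrite('pics/s18z.png',b)"
```

```text
t 25.15 pos [0.4685 0.3568 0.1803] yhead -61.49 tilt 1.798 F [-0.84 -0.48 -0.96] T [ 0.02  0.01 -0.05] w 0.0210
edge rel stand x 0.0006 y -0.0005 z 0.0073
slot ends px [[280.0, 246.0], [281.0, 774.0]] corners [[72.0, 19.0], [486.0, 20.0]] blade corner [[275.0, 239.0]]
```

View pics/s18z.png

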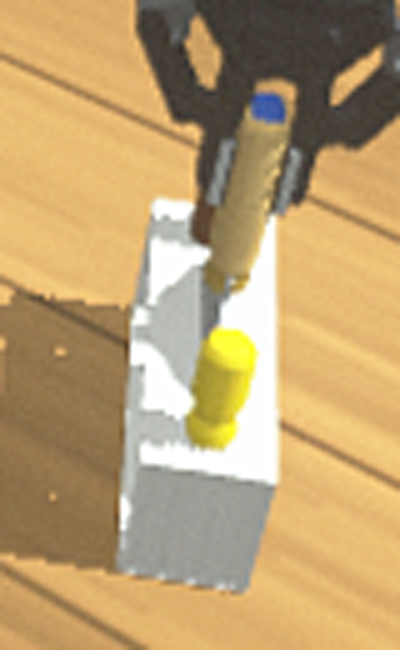

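Down another 3 mm to seat it, then release.

move_arm([
  [0,0,1],
  [0,0,2],
  [0,0,3],
  [0,0,4],
  [0,0,4],
], roll=[0,0,0,0,0])

```text
time: 25.62
tool_pos: [0.4685, 0.3568, 0.1762]
tcp_rot: [[0.878, 0.477, 0.03], [0.478, -0.879, -0.008], [0.023, 0.022, -1.0]]
ft_force: [0.2, 0.1, -1.4]
gripper_width: 0.0213
```

```bash
python3 -c "
from h import *
ctrl.get_image('wrist');st()"
```

```text
t 25.67 pos [0.4686 0.3568 0.1763] yhead -61.49 tilt 1.800 F [ 0.5   0.46 -1.11] T [-0.06  0.01  0.01] w 0.0213
```

move_arm([
  [0,0,0.5],
  [0,0,1],
  [0,0,1.5],
  [0,0,2],
  [0,0,2.5],
  [0,0,2.5],
], roll=[0,0,0,0,0,0])

```text
time: 26.17
tool_pos: [0.469, 0.3571, 0.1761]
tcp_rot: [[0.878, 0.477, 0.032], [0.478, -0.878, -0.008], [0.024, 0.022, -0.999]]
ft_force: [-4.7, -3.0, 13.3]
gripper_width: 0.0215
```

```bash
python3 -c "
from h import *
ctrl.get_image('wrist');st()"
```

```text
t 26.22 pos [0.469  0.3571 0.1762] yhead -61.48 tilt 1.867 F [-5.17 -1.99 12.73] T [-0.54  1.08  0.02] w 0.0214
```

The edge is on the base, with contact at TCP z 0.176. Easing the load and opening.

move_arm([
  [0,0,-0.5],
  [0,0,-0.5],
], roll=[0,0], squeeze=20)

```text
time: 26.38
tool_pos: [0.4694, 0.3574, 0.1773]
tcp_rot: [[0.878, 0.477, 0.033], [0.478, -0.878, -0.007], [0.026, 0.022, -0.999]]
ft_force: [0.1, 0.3, -1.6]
gripper_width: 0.0211
```

move_arm([
  [0,0,0],
  [0,0,0],
  [0,0,0],
  [0,0,0],
  [0,0,0],
  [0,0,0],
], roll=[0,0,0,0,0,0], claw=0.55)

```text
time: 26.88
tool_pos: [0.4693, 0.3573, 0.1772]
tcp_rot: [[0.878, 0.477, 0.033], [0.478, -0.878, -0.007], [0.025, 0.022, -0.999]]
ft_force: [-0.4, 1.0, 0.2]
gripper_width: 0.047
```

```bash
python3 -c "
from h import *
w=ctrl.get_image('wrist');st();cv2.imwrite('pics/w19.png',w['color']);go([.4686,.3563,.33])
sc=ctrl.get_image('scene'); b=cv2.resize(sc['color'][170:300,405:485],None,fx=5,fy=5,interpolation=cv2.INTER_CUBIC);cv2.imwrite('pics/s19z.png',b)"
```

```text
t 26.93 pos [0.4694 0.3573 0.1772] yhead -61.48 tilt 1.922 F [-0.33  0.54 -0.43] T [ 0.01 -0.01 -0.04] w 0.0469
shift [   2.7    3.9 -152.7] |153|
```

View pics/w19.png

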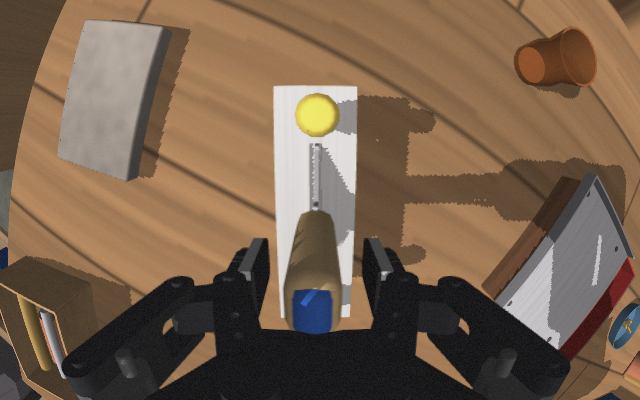

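View pics/s19z.png

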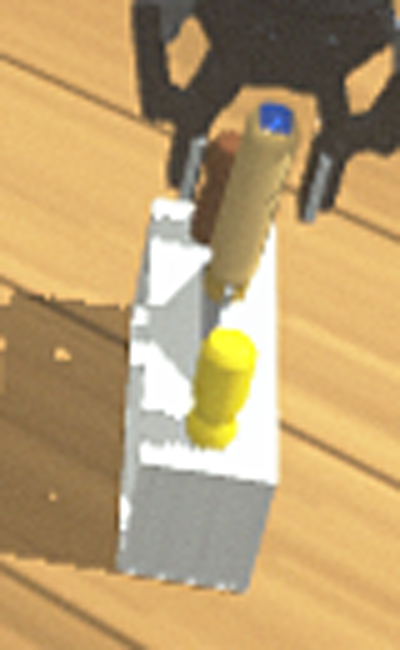

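The scraper is released and stands in the slot, with the fingers clear on both sides. Withdrawing straight up and backing off to look.

move_arm([
  [0,0,-12],
  [0,1,-35],
  [1,2,-65],
  [2,2,-95],
  [2,3,-125],
  [3,4,-145],
  [3,4,-152],
  [-20,4,-153],
  [-38,4,-153],
  [-40,4,-153],
], roll=[0,0,0,0,0,0,0,0,0,0])

```text
time: 27.82
tool_pos: [0.4289, 0.335, 0.3288]
tcp_rot: [[0.878, 0.478, 0.031], [0.478, -0.878, -0.008], [0.024, 0.022, -0.999]]
ft_force: [1.5, 0.4, -0.8]
gripper_width: 0.0471
```

Run:
```python
from h import *
ctrl.get_image('wrist');ctrl.get_image('wrist');ctrl.get_image('wrist')
w=ctrl.get_image('wrist');st();cv2.imwrite('pics/w20.png',w['color']); R=np.array(w["R"])
for n in ('scraper','stand','file','screwdriver','tea_glass'):
  for d in ctrl.look_for(n,'wrist')[:1]: print(n,round(d['confidence'],2),R.T@(np.array(d['location'])-w['t']))
cv2.imwrite('pics/w20z.png',cv2.resize(w['color'][45:225,250:360],None,fx=3.3,fy=3.3,interpolation=cv2.INTER_CUBIC))
sc=ctrl.get_image('scene'); cv2.imwrite('pics/s20.png',sc['color']); t=ctrl.get_image('top'); cv2.imwrite('pics/t20.png',t['color'])
```

```text
t 28.02 pos [0.4315 0.336  0.329 ] yhead -61.48 tilt 1.927 F [0.31 0.86 0.04] T [-0.    0.    0.04] w 0.0470
scraper 0.92 [0.4685 0.3667 0.2035]
stand 0.82 [0.4782 0.3494 0.072 ]
file 0.6 [0.4081 0.3205 0.1308]
screwdriver 0.77 [0.5326 0.3844 0.1316]
tea_glass 0.75 [0.7174 0.2052 0.0574]
```

View pics/w20z.png

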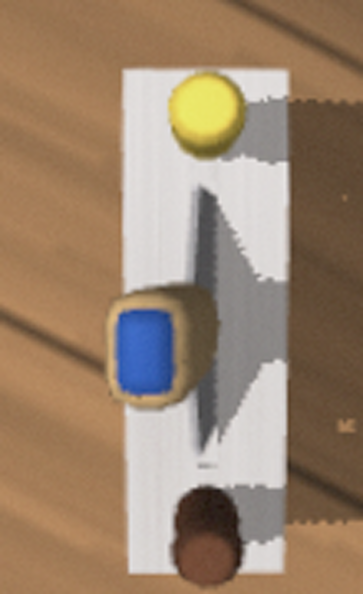

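View pics/s20.png

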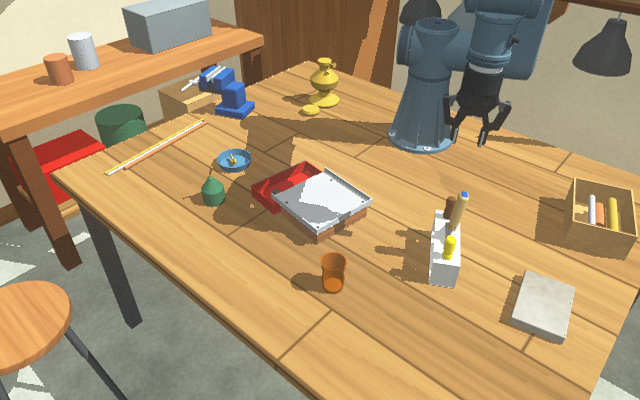

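View pics/t20.png

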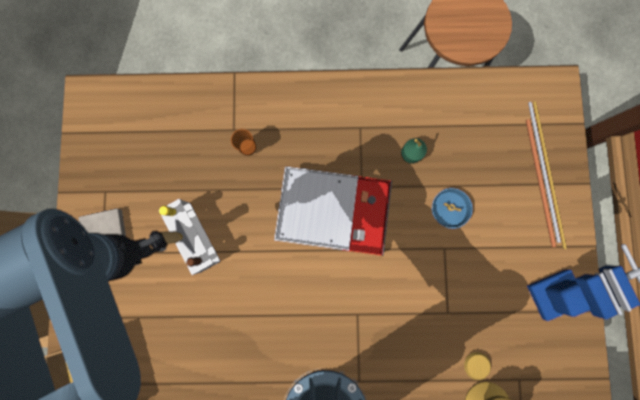

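Run:
```python
from h import *
w=ctrl.get_image('wrist')
Z=lambda l:np.array(l,float)/3.3+[250,45]-0.35
c=wback(w,Z([(122,70),(289,70),(129,572),(285,573)]),0.075); m=c.mean(0); print("stand",m)
h=np.degrees(np.arctan2(*((c[0]+c[1]-c[2]-c[3])[[1,0]])));u=np.array([np.cos(np.radians(h)),np.sin(np.radians(h)),0]);v=np.array([-u[1],u[0],0]);print(h)
for zc in (.206,.209):
  k=wback(w,Z([(146,352)]),zc)[0]; print("cap rel",(k-m)@u,(k-m)@v)
b=wback(w,Z([(205,186),(205,455),(195,300),(214,300)]),.075); print("blade at sheet",(b-m)@u,(b-m)@v)
```

```text
stand [0.4684 0.3532 0.075 ]
28.674302269464295
cap rel 0.001621313269757809 0.016047284783480154
cap rel 0.0018863524815035879 0.01590784533667798
blade at sheet [ 0.051  -0.0487  0.0091  0.009 ] [ 0.0003  0.0006  0.004  -0.0029]
```

Run:
```python
from h import *
sc=ctrl.get_image('scene'); a=sc['color'][180:290,420:480]; cv2.imwrite('pics/s21z.png',cv2.resize(a,None,fx=5,fy=5,interpolation=cv2.INTER_CUBIC))
m=np.array([.4684,.3532,0]);h=np.radians(28.7);u=np.array([np.cos(h),np.sin(h),0]);v=np.array([-u[1],u[0],0])
for lean in (0,4,5,6,7,8):
    l=np.radians(lean); e=m+v*(.003-.072*np.tan(l))+u*.001+[0,0,.003]
    z=np.array([0,0,1])*np.cos(l)+v*np.sin(l); print(lean,((proj(sc,[e+z*.206])+.4-[420,180])*5).round(1))
```

```text
0 [[189.8  59.8]]
4 [[211.2  63.6]]
5 [[216.4  64.8]]
6 [[221.7  66.1]]
7 [[226.8  67.5]]
8 [[231.9  69.1]]
```

View pics/s21z.png

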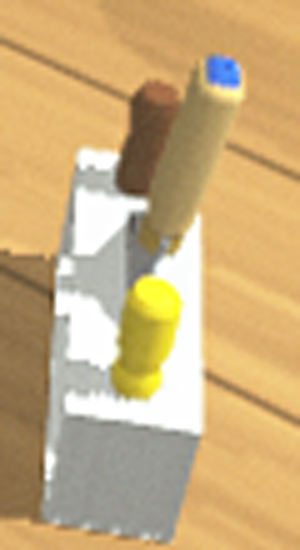

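The scraper is in its slot leaning about 6°. The slot and channel geometry caps the lean at about 6.4°, so it can't reach the 8° limit. One last look at the pan and dish.

Run:
```python
from h import *
t=ctrl.get_image('top'); cv2.imwrite('pics/t22.png',cv2.resize(t['color'][160:265,340:480],None,fx=5,fy=5,interpolation=cv2.INTER_CUBIC)); R=np.array(t["R"])
for n in "offcut_hex offcut_angle offcut_bar wing_nut dish tea_glass oil_can".split():
    r=ctrl.look_for(n,"top"); print(n,[(round(d["confidence"],2),(R.T@(np.array(d["location"])-t["t"])).round(3).tolist()) for d in r[:1]])
```

```text
offcut_hex [(0.17, [0.533, 0.379, 0.127])]
offcut_angle [(0.69, [0.466, -0.1, 0.009])]
offcut_bar [(0.63, [0.465, 0.352, 0.1])]
wing_nut []
dish [(0.97, [0.534, -0.356, 0.004])]
tea_glass [(0.92, [0.725, 0.215, 0.045])]
oil_can [(0.81, [0.686, -0.248, 0.055])]
```

View pics/t22.png

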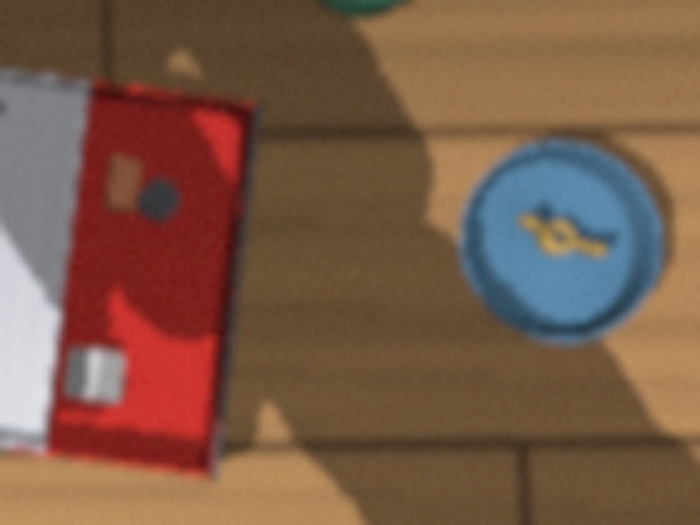

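The bar (125,183), hex (158,200) and angle (95,375) all lie in the pan, and the wing nut (558,237) is in the dish. Handing in.

```bash
python3 -c "
from plant import ctrl
print(ctrl.sense()['time']); print(ctrl.sign_off())"
```

```text
28.8667
the job is handed in; nothing more can be done
None
```

The job is done and handed in at 28.9 s of robot time; sign-off gave no verdict. I put the wing nut in the blue dish and drew the scraper straight up out of the stand. With the scraper I swept all three offcuts into the red pan in two passes, then set it back in its slot and let go.

**Last checks:**
- **Offcuts and wing nut:** the hex, bar and angle lie in the pan and the wing nut lies near the centre of the dish. I read this from the top picture by eye. The detector found only the angle, and gave false or no hits for the hex, bar and wing nut.
- **Stand:** it looks upright and is within about 1 mm of its start, with the file and screwdriver in place.
- **Glass, can and dish:** all are within a few millimetres of their starts.
- **Arm:** it is clear of everything.

**Weakest point:** the scraper leans about 6° in its slot, against the 8° limit, while at the start it stood upright. Two cameras agreed on the lean. By my reckoning the slot allows no more than about 6.4°, so I did not nudge it.

**Tool tilt:** the tool drifted to about 2° of tilt during the job, and I allowed for it when putting the scraper back.

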